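Top up two core trays from a third and stack the empty

ROBOT

A 6-joint arm with a two-finger parallel gripper is mounted at the origin on a cart in front of the work surface, level with it; the furniture and walls round the work are solid. World frame = base frame: x ahead of the robot, y to its left, z up, the work surface at z = 0. Lengths are in m, angles in rad, forces in N, time in s.
With the tool pointing down it reaches from about 0.35 to 0.925 m from the base axis. Payload 6.4 kg.
Tool frame: the origin (TCP) lies at the very end of the fingers, on their centre line; the grasp point (between the pads) lies 19 mm behind it; z points along the fingers, y is the line along which they close (so a half turn about z gives the same grasp; the last joint's range is limited). The gripper opens to 94 mm and grips with 3 to 60 N. Pads are 16 mm wide; open, the fingers measure 119 mm over their backs; the gripper's body (75 mm by 177 mm) begins 78 mm behind the grasp point.
Start: joints at [1.15, 0.245, 1.558, -0, 1.339, -0.174], TCP at [0.159, 0.63, 0.205] pointing down, gripper open.
Joint ranges: [-3.13, 3.13], [-1.02, 2.26], [0.13, 2.54], [-0.95, 4.09], [0.21, 2.88], [-2.74, 2.74]. Speed limits (rad/s): [2.57, 2.57, 3.14, 3.14, 3.14, 3.14].

INTERFACE

Orientations are given as a rotation vector (axis times angle).
In Python, from plant import env gives the robot as it stands. The module is installed in compiled form; this text tells all that it offers.
- The arm moves only by the tool jog_arm, never from a script. Its argument "plan" is text: rows parted by semicolons, each of 4 numbers parted by spaces: the shift along the world's x, y, z in units of 0.75 m (1.0 is 0.75 m), then the turn about the world's z in units of 90 degrees (1.0 is 90 degrees). In form: dx dy dz turn; .... A call has exactly 5 rows; each row is the pose to reach, as a shift and turn from the pose commanded when the call began; what a row does not reach only later rows make up. A row lasts 1/8 s, in which the tool goes at most 62.5 mm and 10.7 degrees, less where a joint would pass 70% of its speed; a pose out of reach is approached as far as the arm can. A call with a number of a shift or a turn outside -1 to 1 is refused whole. A call with a gripper value outside its range is refused whole. "fingers" is the closure, from -1 (fully open) to 1 (shut), set as the call begins (left out, the last holds). The fingers move at their own pace and stop on an object; the grip force is fixed at half the most. Time passes only in rows, so rows that repeat a pose let the fingers close, or fill a call up. It gives the time, the measured TCP pose, the force, the opening and the grip force at its end, in the units of the state.
- env.state(): the state, without advancing time (a new reading comes with each control period).
- env.capture(name): name is "scene" or "top"; returns (picture, depth): 384x512x3 uint8, red, green, blue; 384x512 float32, m along the optical axis (not along the pixel's ray), 0 where there is no reading.
- env.calibration(name): a dict with "K" (3x3 intrinsics, pixels), "extrinsics" (4x4, takes a point from world to camera coordinates). Camera axes: x right, y down, z forward; pixel columns grow to the right and rows downward; lengths in m; the calibration is good to about 2 mm. A picture is of the moment at which its call begins. calibration takes no time and is no camera call.
- env.job_done(): hands the job in; it is judged then, once.
The state is a dict: "t": time; "q": joint angles; "dq": joint speeds; "joint_efforts": joint torques, N m; "ee_pos": TCP position; "ee_rot": TCP orientation; "ft_force": force on the tool from outside, world axes, zero at the start; "ft_torque": the same for the moment, N m; "opening": finger opening in m; "grasp_force": force on a finger pad.
Only numpy, scipy, OpenCV 4.12 (cv2) and the standard library are available. Lean on these libraries where they do the work, as an engineer would, in place of code of your own. Each camera call takes 0.05 s, during which the arm holds its last target. There are 200 camera calls.

TASK

Three core trays on the bench each hold two of the three stone core pieces they have room for. Fill the two that lie side by side from the third one facing them: butt its mouth against theirs in turn and push one piece across into each, without picking any piece up, until every piece lies wholly inside its tray. Then stack the emptied tray squarely on the empty tray at the near right, seated in its walls, and leave everything else on the bench undisturbed.

Things in the scene. Friction and masses are not known exactly. Their poses are not given: they have to be found in the camera images.
- tray_a: farther of two trays lying side by side, mouths facing the third. Grey plastic one-lane core tray, 196 long x 57 wide x 46 high, 160 g, loose; can be held across its walls. Origin: centre of underside; +x to the open mouth, z up. Lane floor at z 8, 47 wide between 5 thick walls, x -92 to 98, takes three pieces. Behind it stands a wash tray, rim 85 high, front at world x 0.70
- tray_b: nearer of the two trays lying side by side; same make and frame as tray_a. The mouth (x = 98) is open and flush with the lane floor; the walls flare to 65 overall over its last 14. The other end has only a low stop (x -98 to -92, top z 22), so a pusher can come in over it. The lamp post is clamped to the bench edge at world x 0.345, y -0.06, its arm swung left
- tray_c: third tray, to the right with its mouth facing the other two, to be emptied; same make and frame as tray_a. Two runners under each tray's floor (170 long, 4 high, outer faces 37 apart) carry it on the bench
- tray_e: empty tray at the near right, base of the stack; same make and frame as tray_a. A tray set square on it, either way round, sits with its floor on these walls and its runners dropped 4 between them (5 play each side): its origin is then 42 above this one's
- core_a1: stone drill-core piece in tray_a, the one nearer the closed end: buff stone cylinder 42 diameter x 60 long, about 200 g, lying along the lane with free room around it. Origin: its centre; x along its axis. It may roll a little
- core_a2: stone drill-core piece in tray_a, the one nearer the mouth: buff stone cylinder 42 diameter x 60 long, about 200 g, lying along the lane with free room around it. Origin: its centre; x along its axis. It may roll a little
- core_b1: stone drill-core piece in tray_b, the one nearer the closed end: buff stone cylinder 42 diameter x 60 long, about 200 g, lying along the lane with free room around it. Origin: its centre; x along its axis. It may roll a little
- core_b2: stone drill-core piece in tray_b, the one nearer the mouth: buff stone cylinder 42 diameter x 60 long, about 200 g, lying along the lane with free room around it. Origin: its centre; x along its axis. It may roll a little
- core_c1: stone drill-core piece in tray_c, the one nearer the closed end: buff stone cylinder 42 diameter x 60 long, about 200 g, lying along the lane with free room around it. Origin: its centre; x along its axis. It may roll a little
- core_c2: stone drill-core piece in tray_c, the one nearer the mouth: buff stone cylinder 42 diameter x 60 long, about 200 g, lying along the lane with free room around it. Origin: its centre; x along its axis. It may roll a little
- jar: bystander: brown screw-lid jar, 60 diameter x 72 high; origin centre of its underside
- dropper: bystander: amber dropper bottle, 34 diameter x 102 high; origin centre of its underside
- stand_loupe: bystander: black stand loupe, 39 diameter x 34 high; origin centre of its underside
- bulb_blower: bystander: blue rubber bulb blower, 49 diameter x 100 high; origin centre of its underside

How it is judged:
At the end, for the whole second after the job is handed in: Each side-by-side tray stands level on the bench with its own two pieces and one more, all on the floor of the lane, none out of the mouth by over 4 mm. The third tray, empty, sits level and seated on the empty tray, within 15 mm lengthways, 8 mm sideways and 0.12 rad of square. All at rest (x of core_a1 in the frame of tray_a between -0.068 and 0.072 m and y of core_a1 in the frame of tray_a between -0.008 and 0.008 m and z of core_a1 in the frame of tray_a between 0.022 and 0.036 m and x of core_a2 in the frame of tray_a between -0.068 and 0.072 m and y of core_a2 in the frame of tray_a between -0.008 and 0.008 m and z of core_a2 in the frame of tray_a between 0.022 and 0.036 m and x of core_b1 in the frame of tray_b between -0.068 and 0.072 m and y of core_b1 in the frame of tray_b between -0.008 and 0.008 m and z of core_b1 in the frame of tray_b between 0.022 and 0.036 m and x of core_b2 in the frame of tray_b between -0.068 and 0.072 m and y of core_b2 in the frame of tray_b between -0.008 and 0.008 m and z of core_b2 in the frame of tray_b between 0.022 and 0.036 m and ((x of core_c1 in the frame of tray_a between -0.068 and 0.072 m and y of core_c1 in the frame of tray_a between -0.008 and 0.008 m and z of core_c1 in the frame of tray_a between 0.022 and 0.036 m) or (x of core_c1 in the frame of tray_b between -0.068 and 0.072 m and y of core_c1 in the frame of tray_b between -0.008 and 0.008 m and z of core_c1 in the frame of tray_b between 0.022 and 0.036 m)) and ((x of core_c2 in the frame of tray_a between -0.068 and 0.072 m and y of core_c2 in the frame of tray_a between -0.008 and 0.008 m and z of core_c2 in the frame of tray_a between 0.022 and 0.036 m) or (x of core_c2 in the frame of tray_b between -0.068 and 0.072 m and y of core_c2 in the frame of tray_b between -0.008 and 0.008 m and z of core_c2 in the frame of tray_b between 0.022 and 0.036 m)) and x of tray_c in the frame of tray_e between -0.015 and 0.015 m and y of tray_c in the frame of tray_e between -0.008 and 0.008 m and z of tray_c in the frame of tray_e between 0.038 and 0.0455 m and angle between the x axis of tray_c and the x axis of tray_e, either way round below 0.12 rad and angle between each of tray_a, tray_b, tray_c, tray_e's own z axis and vertical below 0.06 rad and height (world z) of each of tray_a, tray_b, tray_e below 0.006 m and linear speed of each of tray_a, tray_b, tray_c, tray_e, core_a1, core_a2, core_b1, core_b2, core_c1, core_c2 below 0.02 m/s); the robot touches nothing.
It fails at once if jar is moved by more than 3 cm (distance of jar from where it was at the start of the episode above 0.03 m).
It fails at once if dropper is moved by more than 3 cm (distance of dropper from where it was at the start of the episode above 0.03 m).
It fails at once if stand_loupe is moved by more than 3 cm (distance of stand_loupe from where it was at the start of the episode above 0.03 m).
It fails at once if bulb_blower is moved by more than 3 cm (distance of bulb_blower from where it was at the start of the episode above 0.03 m).
It fails at once if a core piece is picked up out of its tray by the gripper ((contact force between the fingers and core_a1 above 0.3 N and height (world z) of core_a1 above 0.06 m and z of core_a1 in the frame of tray_a above 0.055 m) or (contact force between the fingers and core_a2 above 0.3 N and height (world z) of core_a2 above 0.06 m and z of core_a2 in the frame of tray_a above 0.055 m) or (contact force between the fingers and core_b1 above 0.3 N and height (world z) of core_b1 above 0.06 m and z of core_b1 in the frame of tray_b above 0.055 m) or (contact force between the fingers and core_b2 above 0.3 N and height (world z) of core_b2 above 0.06 m and z of core_b2 in the frame of tray_b above 0.055 m) or (contact force between the fingers and core_c1 above 0.3 N and height (world z) of core_c1 above 0.06 m and z of core_c1 in the frame of tray_c above 0.055 m) or (contact force between the fingers and core_c2 above 0.3 N and height (world z) of core_c2 above 0.06 m and z of core_c2 in the frame of tray_c above 0.055 m)).
It also fails if it takes over 70 s, if anything falls off the work surface, if the arm or the gripper's body presses on something with over 40 N, if the wrist force passes 120 N, or if a joint passes its speed limit or range.

## Working session

There is one attempt and no reset: what is moved stays moved. The work goes in short steps, Python scripts to look and compute and a tool call to move; the robot and the scene stay as the last step left them, time stands still between calls to the robot, and variables do not carry over. Pictures are saved under pics/ and viewed, at most 13 in all, crops included, and the job is handed in when it is done.

Besides the shell and the picture viewer there is one more tool, called after "Request:" as name(argument=value, ...) on one line, values as JSON. jog_arm: Moves the arm, as the interface text tells. Shifts and turns lie within -1 to 1; 1 stands for 0.75 m of shift or 90 degrees of turn. Its arguments: {"type":"object","properties":{"plan":{"type":"string"},"fingers":{"type":"number"}},"required":["plan"]}

```bash
mkdir -p pics; python3 - <<'E'
from plant import env
import cv2,numpy as np
for n in ("top","scene"):
    p,d=env.capture(n); cv2.imwrite(f"pics/{n}0.png",p[:,:,::-1]); np.savez(f"{n}0.npz",p=p,d=d)
    c=env.calibration(n); print(n,c["K"].round(1).tolist(),np.linalg.inv(c["extrinsics"]).round(3).tolist())
s=env.state(); print({k:np.round(v,3) for k,v in s.items()})
E
```

```text
top [[362.8, 0.0, 254.8], [0.0, 362.8, 187.8], [0.0, 0.0, 1.0]] [[-0.001, -0.984, 0.178, 0.325], [-1.0, 0.003, 0.009, -0.186], [-0.009, -0.178, -0.984, 1.112], [0.0, 0.0, 0.0, 1.0]]
scene [[346.5, 0.0, 257.9], [0.0, 346.5, 197.8], [0.0, 0.0, 1.0]] [[0.501, -0.364, 0.785, -0.248], [-0.865, -0.197, 0.461, -0.659], [-0.013, -0.911, -0.413, 0.465], [0.0, 0.0, 0.0, 1.0]]
{'t': np.float64(0.1), 'q': array([ 1.15 ,  0.246,  1.559,  0.   ,  1.339, -0.174]), 'dq': array([-0.   , -0.   , -0.005,  0.001, -0.002, -0.001]), 'joint_efforts': array([ 1.0000e-03, -4.1691e+01, -3.1552e+01,  6.9000e-02,  3.1000e-02,
       -0.0000e+00]), 'ee_pos': array([0.159, 0.63 , 0.204]), 'ee_rot': array([-3.870e-01, -3.117e+00,  3.000e-03]), 'ft_force': array([-0.5 , -0.28,  0.49]), 'ft_torque': array([ 0.014,  0.021, -0.014]), 'grasp_force': np.float64(0.0), 'opening': np.float64(0.094)}
```

View pics/top0.png

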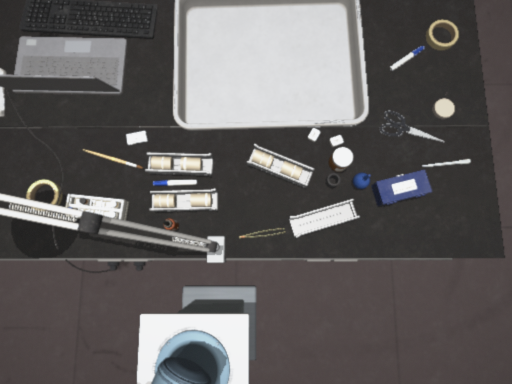

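View pics/scene0.png

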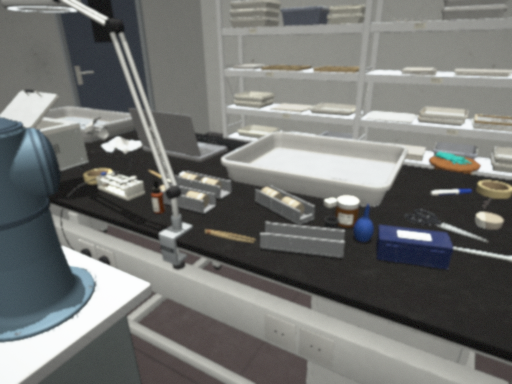

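The top view shows tray_a (180,163) and tray_b (183,200) with mouths to the right. tray_c is at (280,165), rotated, and tray_e at (323,218). The lamp arm runs over the left part. Next I measure from depth.

```bash
cat > h.py <<'E'
import numpy as np,cv2
from plant import env
def cloud(n,d):
    c=env.calibration(n);K=c["K"];T=np.linalg.inv(c["extrinsics"])
    v,u=np.mgrid[:d.shape[0],:d.shape[1]]
    P=np.stack([(u-K[0,2])/K[0,0]*d,(v-K[1,2])/K[1,1]*d,d],-1)
    W=P@T[:3,:3].T+T[:3,3]; W[d==0]=np.nan; return W
def rect(n,p,z,x0,x1,y0,y1,s=2000):
    """ortho image at plane z: row down = -x, col right = -y ; s px/m"""
    c=env.calibration(n);E=c["extrinsics"];H=c["K"]@np.stack([E[:3,0],E[:3,1],E[:3,2]*z+E[:3,3]],1)
    A=np.array([[0,-1/s,x1],[-1/s,0,y1],[0,0,1]])  # (col,row)->x,y
    return cv2.warpPerspective(p,H@A,(int((y1-y0)*s),int((x1-x0)*s)),flags=cv2.INTER_CUBIC|cv2.WARP_INVERSE_MAP)
E
python3 - <<'E'
from h import *
f=np.load("top0.npz");p,d=f["p"],f["d"]
W=cloud("top",d)
def blob(name,u0,u1,v0,v1,zlo,zhi):
    w=W[v0:v1,u0:u1].reshape(-1,3);m=(w[:,2]>zlo)&(w[:,2]<zhi);w=w[m]
    if len(w)<4: print(name,len(w));return
    r=cv2.minAreaRect(w[:,:2].astype(np.float32)*1000)
    print(name,len(w),"rect",np.round(r[0],1),np.round(r[1],1),round(r[2],1),"z",np.percentile(w[:,2],[5,50,95]).round(3))
blob("a",140,218,148,178,.03,.06)
blob("b",143,221,186,214,.03,.06)
blob("c",243,318,140,190,.03,.06)
blob("e",283,364,196,240,.03,.06)
blob("jar",325,358,142,172,.03,.12);blob("loupe",324,344,172,190,.015,.06);blob("blower",350,375,170,190,.02,.12);blob("dropper",160,180,214,234,.02,.2)
blob("bluebox",372,435,168,206,.01,.2);
blob("eras1",306,322,126,142,.005,.06);blob("eras2",328,346,133,148,.005,.06);blob("tong",236,290,225,241,.003,.06);blob("pen",150,198,176,189,.003,.03)
# lamp points
for v,u in [(245,215),(246,205),(238,180),(228,130),(222,100),(205,20)]:
    print((u,v),W[v,u].round(3))
big=W[(W[...,2]>.12)&(W[...,0]>.25)&(np.abs(W[...,1])<.6)]
for y in np.arange(-.2,.5,.05):
    q=big[np.abs(big[:,1]-y)<.025]
    if len(q):print(round(y,2),q.min(0).round(2),q.max(0).round(2))
im=rect("top",p,.046,.3,.72,-.5,.17,1190)
cv2.imwrite("pics/r0.png",im[:,:,::-1])
E
```

```text
a 900 rect [596.8  56.5] [196.3  62.8] 88.7 z [0.033 0.045 0.051]
b 868 rect [485.8  39.2] [ 63.5 195.8] 0.5 z [0.034 0.046 0.051]
c 878 rect [ 589.5 -253.9] [194.   61.7] 67.8 z [0.033 0.045 0.05 ]
e 248 rect [ 431.8 -380.5] [ 61.8 194.2] 17.2 z [0.037 0.045 0.048]
jar 377 rect [ 607.1 -435.8] [58.7 57.9] 78.9 z [0.04  0.069 0.073]
loupe 81 rect [ 546.7 -414.1] [36.8 38. ] 86.4 z [0.02  0.031 0.035]
blower 229 rect [ 543.8 -507.5] [64.  47.2] 89.6 z [0.026 0.047 0.084]
dropper 134 rect [410.8  73. ] [30.6 32. ] 77.1 z [0.032 0.062 0.098]
bluebox 1324 rect [ 520.1 -617.1] [ 74.8 154.2] 14.0 z [0.032 0.053 0.057]
eras1 98 rect [ 695.9 -361.9] [25.4 37.5] 59.9 z [0.011 0.017 0.021]
eras2 108 rect [ 676.8 -433.3] [35.6 48.8] 17.6 z [0.007 0.017 0.02 ]
tong 75 rect [ 388.8 -201.3] [158.2  44.5] 88.4 z [0.003 0.006 0.01 ]
pen 237 rect [544.2  77.3] [148.2  38.8] 89.8 z [0.003 0.013 0.018]
(215, 245) [ 0.347 -0.071  0.126]
(205, 246) [ 0.345 -0.044  0.124]
(180, 238) [ 0.361 -0.003  0.255]
(130, 228) [ 0.402  0.206 -0.   ]
(100, 222) [0.378 0.081 0.499]
(20, 205) [0.473 0.55  0.004]
-0.05 [ 0.33 -0.07  0.12] [ 0.37 -0.03  0.21]
-0.0 [ 0.34 -0.02  0.19] [0.38 0.02 0.34]
0.05 [0.35 0.03 0.32] [0.39 0.07 0.46]
0.1 [0.36 0.08 0.44] [0.4  0.12 0.52]
0.15 [0.37 0.13 0.5 ] [0.41 0.17 0.53]
0.2 [0.38 0.18 0.52] [0.42 0.22 0.55]
0.25 [0.4  0.23 0.12] [0.82 0.27 0.54]
0.3 [0.79 0.28 0.12] [0.81 0.32 0.21]
0.35 [0.79 0.33 0.12] [0.82 0.37 0.21]
0.4 [0.79 0.38 0.12] [0.82 0.42 0.21]
0.45 [0.8  0.43 0.12] [0.82 0.47 0.21]
```

View pics/r0.png

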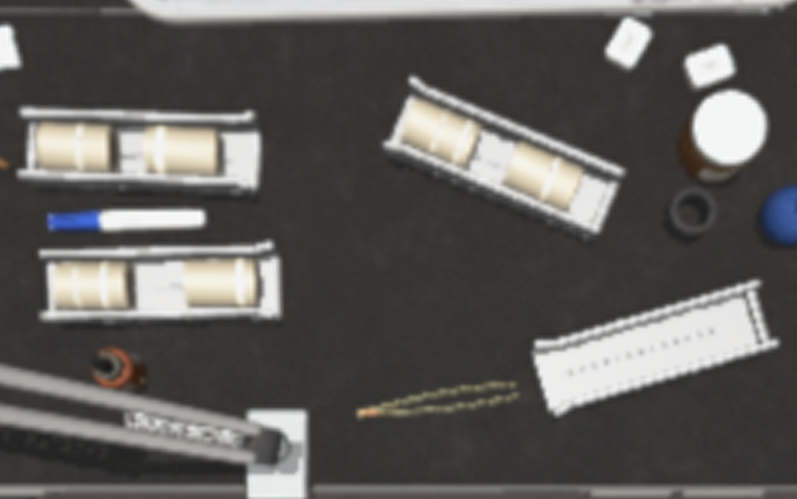

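The rectified view (col=(0.17-y)·1190, row=(0.72-x)·1190) shows tray_a at (140,150), tray_b at (160,282), tray_c at (505,155) and tray_e at (655,345). The dropper is beside tray_b at (118,368). Next I refine the tray poses and check which end of tray_c is the mouth.

```bash
cat >> h.py <<'E'
from scipy.optimize import minimize
def template(s=1000,ss=.5):
    pass
def wallmask(X,Y):
    """wall-top mask in tray frame (mm)"""
    a=np.abs(Y); f=np.clip((X-84)/14,0,1)*4
    return (np.abs(X)<=98)&(a<=28.5+f)&(a>=23.5+f)
def outl(X,Y):
    f=np.clip((X-84)/14,0,1)*4
    return np.maximum(np.abs(X)-98,np.abs(Y)-28.5-f)
def fit(W,x,y,yaw,dz=0,lim=.15):
    """refine tray pose (m,m,deg) from points near wall-top height"""
    w=W.reshape(-1,3); w=w[(w[:,2]>.04+dz)&(w[:,2]<.0485+dz)]
    w=w[np.hypot(w[:,0]-x,w[:,1]-y)<.112]
    def loc(p):
        c,s=np.cos(np.radians(p[2])),np.sin(np.radians(p[2]));d=w[:,:2]*1000-p[:2]
        return d[:,0]*c+d[:,1]*s,-d[:,0]*s+d[:,1]*c
    def cost(p):
        X,Y=loc(p);f=np.clip((X-84)/14,0,1)*4
        e=np.abs(np.abs(Y)-26-f)  # distance from wall mid-line
        m=np.maximum(np.abs(X)-97,0)
        e=np.where(np.abs(Y)>13,np.minimum(e,9),0)
        return np.mean(e**2)+3*np.mean(np.minimum(m,12)**2)*4
    best=None
    for k in (-3,0,3):
        r=minimize(cost,[x*1000,y*1000,yaw+k],method="Nelder-Mead",options=dict(initial_simplex=[[x*1000+i,y*1000+j,yaw+k+l] for i,j,l in((0,0,0),(6,0,0),(0,6,0),(0,0,4))]))
        if best is None or r.fun<best.fun:best=r
    p=best.x;X,Y=loc(p);m=np.abs(Y)>20
    # lengthways: centre between end percentiles
    mid=(np.percentile(X[m],.7)+np.percentile(X[m],99.3))/2
    ext=np.percentile(X[m],99.3)-np.percentile(X[m],.7)
    c,s=np.cos(np.radians(p[2])),np.sin(np.radians(p[2]))
    return np.array([p[0]+mid*c,p[1]+mid*s,p[2]]),ext,best.fun
def profile(W,P,z0=0):
    """median height along lane centre, 10 mm bins"""
    w=W.reshape(-1,3);c,s=np.cos(np.radians(P[2])),np.sin(np.radians(P[2]));d=w[:,:2]*1000-P[:2]
    X=d[:,0]*c+d[:,1]*s;Y=-d[:,0]*s+d[:,1]*c
    out=[]
    for x in np.arange(-105,110,5):
        m=(np.abs(X-x)<2.5)&(np.abs(Y)<9)
        out.append((int(x),int(round(np.nanmedian(w[m,2])*1000)) if m.any() else None))
    return out
def look(tag,guess):
    p,d=env.capture("top");np.savez(tag+".npz",p=p,d=d);W=cloud("top",d)
    for n,g in guess.items():
        P,e,f=fit(W,*g);print(n,P.round(1),round(e,1),round(f,2),*["%d:%s"%t for t in profile(W,P)])
    return p,d,W
E
python3 - <<'E'
from h import *
d=np.load("top0.npz")["d"];W=cloud("top",d)
for n,g in dict(a=(.597,.0565,-91),b=(.486,.039,-90),c=(.5895,-.254,67.8),e=(.432,-.3805,107.2)).items():
    P,e,f=fit(W,*g);print(n,P.round(1),round(e,1),round(f,2),*["%d:%s"%t for t in profile(W,P)])
E
```

```text
a [596.3  55.5 -91.9] 190.8 28.58 -105:1 -100:22 -95:21 -90:None -85:47 -80:50 -75:48 -70:49 -65:48 -60:47 -55:50 -50:48 -45:50 -40:49 -35:49 -30:50 -25:30 -20:7 -15:9 -10:8 -5:7 0:None 5:47 10:48 15:50 20:49 25:49 30:48 35:48 40:48 45:48 50:48 55:48 60:49 65:35 70:10 75:7 80:10 85:8 90:8 95:7 100:1 105:0
b [483.3  39.1 -88.8] 190.3 32.97 -105:0 -100:None -95:23 -90:None -85:48 -80:51 -75:49 -70:49 -65:51 -60:50 -55:48 -50:48 -45:51 -40:49 -35:50 -30:49 -25:21 -20:7 -15:9 -10:9 -5:9 0:8 5:6 10:8 15:7 20:None 25:49 30:50 35:50 40:49 45:47 50:49 55:49 60:48 65:49 70:49 75:49 80:39 85:9 90:10 95:7 100:-1 105:0
c [ 589.7 -253.5   66.8] 192.6 13.31 -105:-1 -100:0 -95:20 -90:8 -85:6 -80:7 -75:6 -70:7 -65:47 -60:47 -55:47 -50:49 -45:48 -40:48 -35:48 -30:49 -25:48 -20:50 -15:49 -10:49 -5:29 0:8 5:6 10:8 15:7 20:7 25:9 30:47 35:48 40:49 45:48 50:48 55:48 60:48 65:48 70:48 75:48 80:48 85:48 90:46 95:7 100:2 105:-2
e [ 430.9 -380.9  106.5] 191.5 3.94 -105:-1 -100:20 -95:21 -90:7 -85:6 -80:5 -75:6 -70:6 -65:8 -60:6 -55:6 -50:9 -45:7 -40:8 -35:6 -30:7 -25:6 -20:7 -15:7 -10:6 -5:7 0:7 5:6 10:7 15:7 20:7 25:8 30:7 35:7 40:8 45:7 50:7 55:7 60:7 65:6 70:7 75:8 80:7 85:7 90:7 95:5 100:-2 105:0
```

```bash
sed -i 's/np.abs(Y)>13,np.minimum(e,9),0)/np.abs(Y)>21,np.minimum(e,9),np.where(np.abs(Y)>18.5,4,0))/' h.py
python3 - <<'E'
from h import *
d=np.load("top0.npz")["d"];W=cloud("top",d)
for n,g in dict(a=(.597,.0565,-91),b=(.486,.039,-90),c=(.5895,-.254,67.8),e=(.432,-.3805,107.2)).items():
    P,e,f=fit(W,*g)
    w=W.reshape(-1,3);w=w[(w[:,2]>.042)&(w[:,2]<.0485)];c,s=np.cos(np.radians(P[2])),np.sin(np.radians(P[2]));q=w[:,:2]*1000-P[:2];X=q[:,0]*c+q[:,1]*s;Y=-q[:,0]*s+q[:,1]*c
    m=(np.abs(X)<80)
    print(n,P.round(1),round(e,1),round(f,2))
    for sg in(1,-1):
        k=m&(sg*Y>21)&(sg*Y<33);print("  ",k.sum(),np.polyfit(X[k],Y[k],1).round(4),np.percentile(Y[k],[3,97]).round(1))
E
```

```text
a [597.9  55.5 -92.1] 190.8 17.53
   82 [3.0000e-03 2.5788e+01] [23.4 28.7]
   85 [ 1.00000e-04 -2.57188e+01] [-28.2 -23.1]
b [483.9  39.1 -88.8] 190.3 22.35
   86 [-4.7000e-03  2.6139e+01] [23.6 28.7]
   88 [-5.00000e-04 -2.58804e+01] [-28.1 -23.3]
c [ 589.2 -253.3   67.2] 192.8 1.32
   90 [3.40000e-03 2.59732e+01] [23.3 28.5]
   88 [-1.00000e-03 -2.59663e+01] [-28.7 -23.5]
e [ 430.9 -380.9  106.5] 191.5 3.94
   81 [-3.40000e-03  2.58387e+01] [23.6 28.2]
   83 [ 1.80000e-03 -2.60252e+01] [-28.4 -23.6]
```

```bash
python3 - <<'E'
from h import *
for n in("top","scene"):
    W=cloud(n,np.load(n+"0.npz")["d"]).reshape(-1,3)
    W=W[(W[:,2]>.1)&(W[:,0]>.0)&(W[:,0]<.7)&(W[:,1]>-.1)&(W[:,1]<1.2)]
    print(n)
    for y in np.arange(-.1,1.2,.05):
        q=W[(W[:,1]>=y)&(W[:,1]<y+.05)]
        if len(q)>2:print(round(y,2),len(q),np.percentile(q,1,0).round(2),np.percentile(q,99,0).round(2))
E
```

```text
top
-0.1 411 [ 0.01 -0.08  0.1 ] [ 0.36 -0.05  0.32]
-0.05 1162 [ 0.04 -0.05  0.1 ] [ 0.37 -0.    0.33]
0.0 780 [0.06 0.   0.11] [0.38 0.05 0.39]
0.05 810 [0.35 0.05 0.39] [0.39 0.1  0.52]
0.1 533 [0.36 0.1  0.5 ] [0.4  0.15 0.52]
0.15 629 [0.37 0.15 0.52] [0.41 0.2  0.54]
0.2 301 [0.38 0.2  0.53] [0.42 0.23 0.55]
scene
-0.1 4602 [ 0.   -0.08  0.1 ] [ 0.35 -0.05  0.34]
-0.05 1224 [ 0.02 -0.05  0.11] [ 0.37 -0.    0.36]
0.0 532 [0.34 0.   0.26] [0.38 0.05 0.39]
0.05 668 [0.35 0.05 0.38] [0.39 0.1  0.52]
0.1 89 [0.36 0.1  0.49] [0.39 0.15 0.52]
0.15 104 [0.37 0.15 0.52] [0.4  0.2  0.54]
0.2 89 [0.38 0.2  0.53] [0.42 0.25 0.55]
0.25 87 [0.39 0.25 0.55] [0.43 0.3  0.57]
0.3 36 [0.4  0.3  0.56] [0.43 0.34 0.57]
0.35 100 [0.41 0.37 0.56] [0.47 0.4  0.58]
0.4 245 [0.36 0.4  0.56] [0.53 0.45 0.58]
0.45 129 [0.35 0.45 0.56] [0.54 0.5  0.58]
0.5 126 [0.35 0.5  0.56] [0.55 0.55 0.58]
0.55 132 [0.4  0.55 0.56] [0.52 0.59 0.57]
0.6 1033 [0.4  0.62 0.1 ] [0.57 0.65 0.29]
0.65 331 [0.39 0.65 0.18] [0.56 0.7  0.3 ]
0.7 314 [0.41 0.7  0.17] [0.56 0.75 0.31]
0.75 306 [0.41 0.75 0.16] [0.56 0.8  0.31]
0.8 269 [0.41 0.8  0.15] [0.56 0.85 0.29]
0.85 114 [0.41 0.85 0.15] [0.54 0.88 0.3 ]
```

```bash
python3 - <<'E'
from h import *
p=np.load("scene0.npz")["p"][:260,:260]
cv2.imwrite("pics/s1.png",cv2.resize(p,None,fx=2.3,fy=2.3,interpolation=2)[:,:,::-1])
E
```

```text
(no output)
```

View pics/s1.png

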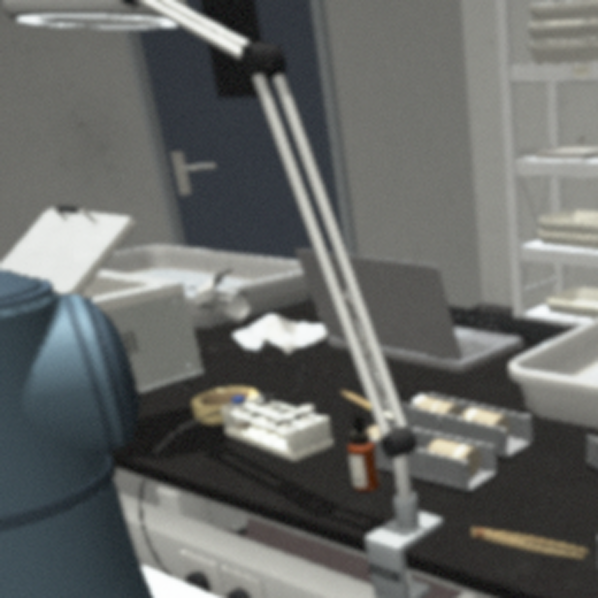

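The crop shows the lamp post at (400,500), its elbow at (262,60) and its head at upper left (100,12). In world terms the boom reaches z≈0.57 over x 0.35–0.55, y −0.06–0.55, so the arm must cross above it. I lift first and derive the arm geometry from that.

Request:
jog_arm(plan="0 0 0.08 0; 0 0 0.16 0; 0 0 0.24 0; 0 0 0.32 0; 0 0 0.4 0", fingers=-1)

```text
t: 0.72
ee_pos: [0.1586, 0.63, 0.5069]
ee_rot: [-0.387, -3.118, 0.001]
ft_force: [0.6, 0.7, -0.1]
opening: 0.0938
grasp_force: 0.0
```

```bash
python3 - <<'E'
from plant import env
import numpy as np
s=env.state();print({k:np.round(s[k],4).tolist() for k in("t","q","ee_pos","ee_rot")})
q0=np.array([1.15,.2455,1.5585]);p0=(np.hypot(.159,.63),.204)
# unknown L1,L2,r0,z0
rows=[];b=[]
for q,p in((q0,p0),(s["q"],(np.hypot(*s["ee_pos"][:2]),s["ee_pos"][2]))):
    a,c=q[1],q[1]+q[2];rows+=[[np.sin(a),np.sin(c),1,0],[np.cos(a),np.cos(c),0,1]];b+=list(p)
print(np.linalg.lstsq(np.array(rows),b,rcond=None)[0].round(3))
E
```

```text
{'t': 0.725, 'q': [1.1499, 0.1826, 1.0956, -0.0, 1.864, -0.1741], 'ee_pos': [0.1586, 0.63, 0.5069], 'ee_rot': [-0.3866, -3.1175, 0.001]}
[-0.145  0.587  0.114  0.48 ]
```

Request:
jog_arm(plan="0 0 0.08 -0.1; 0 0 0.165 -0.2; 0.035 -0.072 0.165 -0.3; 0.07 -0.144 0.165 -0.4; 0.105 -0.216 0.165 -0.5")

```text
t: 1.35
ee_pos: [0.2382, 0.4669, 0.6287]
ee_rot: [1.557, 2.729, -0.001]
ft_force: [0.8, -1.0, 0.2]
opening: 0.094
grasp_force: 0.0
```

```bash
python3 - <<'E'
from plant import env
import numpy as np
s=env.state();print({k:np.round(s[k],4).tolist() for k in("t","q","ee_pos","ee_rot")})
E
```

```text
{'t': 1.35, 'q': [0.8827, -0.0436, 1.1121, -0.0002, 2.0738, 0.3486], 'ee_pos': [0.2382, 0.4669, 0.6287], 'ee_rot': [1.5566, 2.7288, -0.0012]}
```

Request:
jog_arm(plan="0.035 -0.072 0 -0.1; 0.07 -0.144 0 -0.2; 0.105 -0.216 0 -0.3; 0.14 -0.288 0 -0.4; 0.175 -0.36 0 -0.5")

```text
t: 1.98
ee_pos: [0.3691, 0.1965, 0.6289]
ee_rot: [-2.483, -1.925, 0.0]
ft_force: [0.0, 0.8, 0.1]
opening: 0.094
grasp_force: 0.0
```

Request:
jog_arm(plan="0.035 -0.072 0 -0.05; 0.07 -0.144 0 -0.097; 0.105 -0.216 0 -0.097; 0.14 -0.288 -0.04 -0.097; 0.175 -0.36 -0.1 -0.097")

```text
t: 2.6
ee_pos: [0.4947, -0.0614, 0.5637]
ee_rot: [2.618, 1.735, 0.001]
ft_force: [0.8, -0.1, 0.1]
opening: 0.0942
grasp_force: 0.0
```

Request:
jog_arm(plan="0.024 -0.048 -0.06 0; 0.048 -0.096 -0.12 0; 0.072 -0.145 -0.18 0; 0.095 -0.193 -0.24 0; 0.1187 -0.2417 -0.3 0")

```text
t: 3.22
ee_pos: [0.5832, -0.2416, 0.3374]
ee_rot: [-2.617, -1.736, 0.0]
ft_force: [1.1, 0.0, 1.1]
opening: 0.0939
grasp_force: 0.0
```

Request:
jog_arm(plan="0 0 -0.08 0; 0 0 -0.16 0; 0 0 -0.24 0; 0 0 -0.295 0; 0 0 -0.295 0")

```text
t: 3.85
ee_pos: [0.5802, -0.2388, 0.1136]
ee_rot: [-2.611, -1.732, 0.006]
ft_force: [0.6, -0.0, 0.2]
opening: 0.0938
grasp_force: 0.0
```

```bash
python3 - <<'E'
from plant import env
import numpy as np
s=env.state();print({k:np.round(s[k],4).tolist() for k in("t","q","ee_pos","ee_rot","ft_force")})
E
```

```text
{'t': 3.85, 'q': [-0.5709, 0.2932, 1.6762, -0.0, 1.1812, -0.1717], 'ee_pos': [0.5802, -0.2388, 0.1136], 'ee_rot': [-2.6109, -1.7323, 0.0057], 'ft_force': [0.5906, -0.0348, 0.1629]}
```

Request:
jog_arm(plan="0 0 0 0; 0 0 0 0; 0 0 0 0; 0 0 0 0; 0 0 0 0")

```text
t: 4.47
ee_pos: [0.5831, -0.2406, 0.1183]
ee_rot: [2.617, 1.737, 0.0]
ft_force: [-0.8, 0.7, 0.2]
opening: 0.0939
grasp_force: 0.0
```

```bash
python3 - <<'E'
from plant import env
import numpy as np,cv2
s=env.state();print({k:np.round(s[k],4).tolist() for k in s})
p,d=env.capture("scene");cv2.imwrite("pics/s2.png",cv2.resize(p,None,fx=1.5,fy=1.5)[:,:,::-1])
E
```

```text
{'t': 4.475, 'q': [-0.5708, 0.2891, 1.6718, -0.0, 1.1804, -0.1716], 'dq': [0.0, 0.0037, 0.0027, -0.001, -0.001, 0.0016], 'joint_efforts': [0.003, -41.312, -29.4041, 0.0654, 0.0267, 0.0001], 'ee_pos': [0.5831, -0.2406, 0.1183], 'ee_rot': [2.6175, 1.7367, 0.0002], 'ft_force': [-0.8355, 0.6795, 0.1724], 'ft_torque': [-0.04, 0.1038, -0.0178], 'grasp_force': 0.0, 'opening': 0.0939}
```

View pics/s2.png

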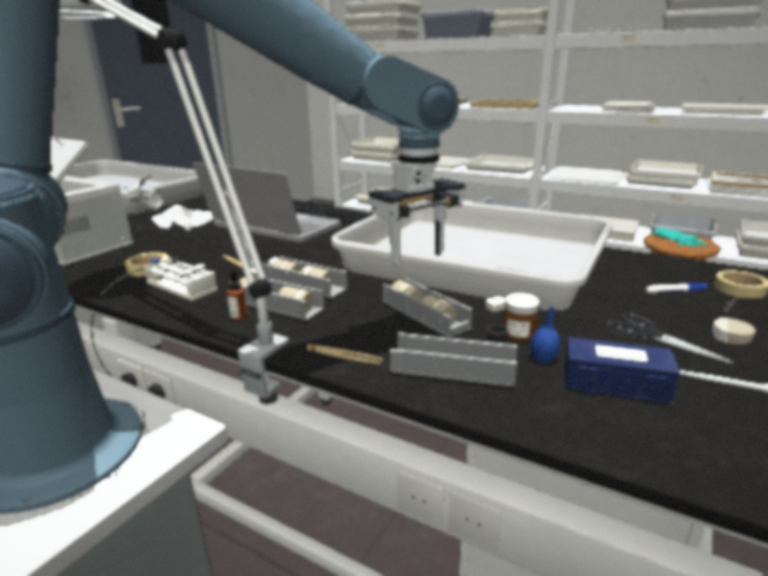

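The picture shows the arm clear of the lamp and the open gripper at (420,215) above tray_c. The shortfall was only row clipping, so I use the settled pose as reference.

Request:
jog_arm(plan="0.0083 -0.0169 -0.04 0; 0.0083 -0.0169 -0.08 0; 0.0083 -0.0169 -0.12 0; 0.0083 -0.0169 -0.139 0; 0.0083 -0.0169 -0.139 0")

```text
t: 5.15
ee_pos: [0.5887, -0.2529, 0.0129]
ee_rot: [-2.616, -1.736, 0.001]
ft_force: [-1.0, -0.4, -0.2]
opening: 0.0941
grasp_force: 0.0
```

Request:
jog_arm(plan="0 0 0 0; 0 0 0 0; 0 0 0 0; 0 0 0 0; 0 0 0 0", fingers=1)

```text
t: 5.78
ee_pos: [0.5897, -0.2535, 0.0143]
ee_rot: [2.617, 1.736, 0.001]
ft_force: [1.3, -0.4, 0.1]
opening: 0.0568
grasp_force: 30.0
```

Request:
jog_arm(plan="0 0.008 0 0.03; 0 0.02 0 0.08; 0.001 0.035 0 0.14; 0.001 0.05 0 0.2; 0.0013 0.065 0 0.2306")

```text
t: 6.4
ee_pos: [0.5907, -0.2051, 0.0143]
ee_rot: [2.259, 2.18, -0.001]
ft_force: [1.1, -4.1, 0.7]
opening: 0.0571
grasp_force: 30.0
```

Request:
jog_arm(plan="0 0.018 0 0; 0 0.036 0 0; 0 0.052 0 0; 0 0.065 0 0; 0 0.065 0 0")

```text
t: 7.02
ee_pos: [0.5905, -0.1542, 0.0142]
ee_rot: [-2.261, -2.18, -0.002]
ft_force: [0.3, 2.3, 5.8]
opening: 0.057
grasp_force: 30.0
```

```bash
python3 - <<'E'
from h import *
s=env.state();print(s["ee_pos"].round(4),s["ee_rot"].round(4),s["ft_force"].round(1))
look("t1",dict(a=(.598,.0555,-92),c=(.591,-.155,87.9)))
E
```

```text
[ 0.5905 -0.1542  0.0142] [-2.261e+00 -2.180e+00 -1.900e-03] [0.3 2.3 5.8]
a [598.6  76.2 -92. ] 153.3 7.76 -105:-1 -100:-1 -95:2 -90:0 -85:2 -80:20 -75:22 -70:None -65:48 -60:48 -55:50 -50:49 -45:50 -40:50 -35:49 -30:49 -25:49 -20:49 -15:49 -10:49 -5:32 0:9 5:9 10:6 15:9 20:None 25:49 30:48 35:50 40:51 45:49 50:49 55:48 60:49 65:48 70:48 75:50 80:None 85:None 90:None 95:None 100:None 105:None
c [ 588.5 -218.2   87.3] 66.2 1.31 -105:0 -100:-1 -95:1 -90:1 -85:1 -80:-1 -75:1 -70:0 -65:0 -60:-1 -55:0 -50:1 -45:0 -40:-1 -35:0 -30:20 -25:9 -20:8 -15:8 -10:8 -5:7 0:308 5:315 10:328 15:324 20:318 25:326 30:329 35:331 40:331 45:331 50:332 55:332 60:333 65:333 70:333 75:333 80:333 85:331 90:331 95:331 100:330 105:330
```

Request:
jog_arm(plan="0 0.006 0 0; 0 0.011 0 0; 0 0.015 0 0; 0 0.0185 0 0; 0 0.0185 0 0")

```text
t: 7.7
ee_pos: [0.5906, -0.1424, 0.0143]
ee_rot: [2.261, 2.179, -0.0]
ft_force: [0.8, -4.2, 5.0]
opening: 0.0568
grasp_force: 30.0
```

Request:
jog_arm(plan="0 0.001 0 0; 0 0.002 0 0; 0 0.003 0 0; 0 0.003 0 0; 0 0.003 0 0")

```text
t: 8.32
ee_pos: [0.5907, -0.1405, 0.0143]
ee_rot: [2.261, 2.179, -0.0]
ft_force: [0.3, -6.4, 4.5]
opening: 0.0569
grasp_force: 30.0
```

Request:
jog_arm(plan="0 0.001 0 0; 0 0.002 0 0; 0 0.003 0 0; 0 0.004 0 0; 0 0.004 0 0")

```text
t: 8.95
ee_pos: [0.5906, -0.1382, 0.0143]
ee_rot: [2.26, 2.178, -0.002]
ft_force: [-0.5, -9.3, 3.4]
opening: 0.0568
grasp_force: 30.0
```

Request:
jog_arm(plan="0 0 0 0; 0 0 0 0; 0 0 0 0; 0 0 0 0; 0 0 0 0", fingers=-1)

```text
t: 9.57
ee_pos: [0.5902, -0.1365, 0.0137]
ee_rot: [-2.262, -2.18, -0.0]
ft_force: [-0.1, 0.4, 0.2]
opening: 0.0937
grasp_force: 0.0
```

Request:
jog_arm(plan="0 0 0.08 0; 0 0 0.15 0; 0 -0.08 0.15 0; 0 -0.16 0.15 0; 0 -0.24 0.15 0")

```text
t: 10.2
ee_pos: [0.5902, -0.3182, 0.1267]
ee_rot: [2.261, 2.18, 0.0]
ft_force: [0.6, 0.5, 0.4]
opening: 0.0944
grasp_force: 0.0
```

```bash
python3 - <<'E'
from h import *
s=env.state();print(s["ee_pos"].round(4),s["ee_rot"].round(4),s["ft_force"].round(1))
p,d,W=look("t2",dict(a=(.598,.0555,-92),c=(.591,-.14,87.9)))
im=rect("top",p,.046,.42,.72,-.35,.17,1500);cv2.imwrite("pics/r2.png",im[:,:,::-1])
E
```

```text
[ 0.5902 -0.3182  0.1267] [2.2613e+00 2.1801e+00 4.0000e-04] [0.6 0.5 0.4]
a [597.7  50.4 -92.4] 204.8 28.94 -105:21 -100:22 -95:None -90:49 -85:49 -80:49 -75:49 -70:49 -65:50 -60:49 -55:49 -50:49 -45:51 -40:49 -35:47 -30:22 -25:10 -20:10 -15:9 -10:6 -5:None 0:49 5:49 10:50 15:49 20:48 25:49 30:50 35:48 40:50 45:48 50:48 55:49 60:21 65:9 70:9 75:5 80:7 85:6 90:6 95:7 100:47 105:49
c [ 592.3 -103.8   88. ] 140.5 1.52 -105:None -100:None -95:None -90:None -85:None -80:None -75:None -70:None -65:None -60:None -55:49 -50:49 -45:50 -40:48 -35:10 -30:6 -25:8 -20:7 -15:8 -10:8 -5:32 0:50 5:51 10:49 15:49 20:49 25:49 30:49 35:49 40:49 45:48 50:50 55:47 60:5 65:7 70:9 75:7 80:8 85:8 90:9 95:23 100:49 105:49
```

View pics/r2.png

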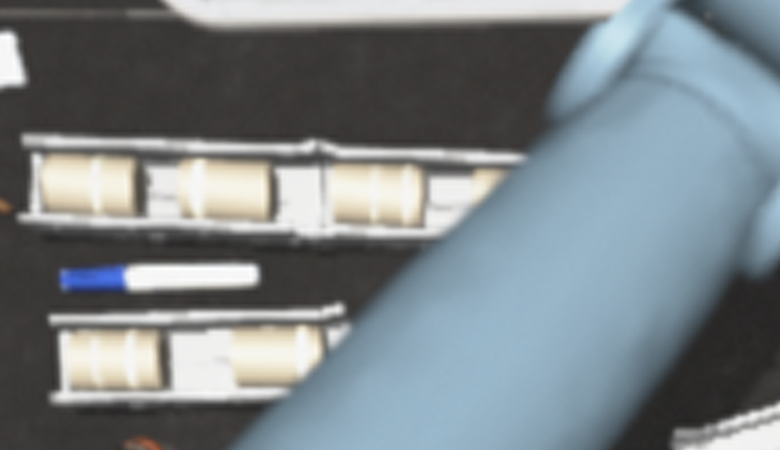

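The mouths are butted, with the seam near col 320, and the lanes line up. Next I close the fingers and come in over tray_c's stop.

Request:
jog_arm(plan="-0.004 0.062 0 0; -0.004 0.124 0 0; -0.004 0.124 -0.04 0; -0.004 0.124 -0.09 0; -0.004 0.124 -0.132 0", fingers=1)

```text
t: 10.88
ee_pos: [0.5945, -0.2286, 0.0413]
ee_rot: [2.249, 2.172, 0.002]
ft_force: [-6.3, -0.2, 20.8]
opening: 0.0537
grasp_force: 30.3
```

Request:
jog_arm(plan="0 0 0 0; 0 0.01 0 0; 0.001 0.025 0 0; 0.0015 0.04 0 0; 0.002 0.055 0 0")

```text
t: 11.5
ee_pos: [0.5929, -0.1877, 0.0319]
ee_rot: [2.252, 2.169, -0.001]
ft_force: [1.0, -12.5, 7.6]
opening: 0.0576
grasp_force: 29.8
```

```bash
python3 - <<'E'
from h import *
s=env.state();print(s["ee_pos"].round(4),s["opening"],s["ft_force"].round(1))
look("t3",dict(a=(.598,.0555,-92)))
E
```

```text
[ 0.5929 -0.1877  0.0319] 0.057553358482538695 [  1.  -12.5   7.6]
a [595.2  63.3 -89.1] 197.5 18.58 -105:49 -100:48 -95:50 -90:49 -85:49 -80:50 -75:50 -70:49 -65:50 -60:48 -55:31 -50:6 -45:8 -40:8 -35:7 -30:None -25:None -20:48 -15:50 -10:51 -5:50 0:49 5:49 10:49 15:48 20:49 25:51 30:48 35:34 40:8 45:8 50:11 55:8 60:8 65:12 70:11 75:13 80:51 85:49 90:52 95:50 100:None 105:None
```

The fingers closed onto the walls instead of inside the lane, so the trays were pushed along. I open, rise clear and look.

Request:
jog_arm(plan="0 0 0 0; 0 0 0 0; 0 0 0 0; 0 0 0.06 0; 0 0 0.12 0", fingers=-1)

```text
t: 12.18
ee_pos: [0.5878, -0.1818, 0.1171]
ee_rot: [-2.26, -2.178, 0.001]
ft_force: [0.1, -0.0, 0.8]
opening: 0.094
grasp_force: 0.0
```

Request:
jog_arm(plan="0 -0.08 0.03 0; 0 -0.16 0.06 0; 0 -0.24 0.06 0; 0 -0.32 0.06 0; 0 -0.32 0.06 0", fingers=1)

```text
t: 12.8
ee_pos: [0.5874, -0.4261, 0.161]
ee_rot: [-2.267, -2.174, 0.0]
ft_force: [-1.1, 0.2, -0.5]
opening: 0.0472
grasp_force: 0.0
```

```bash
python3 - <<'E'
from h import *
s=env.state();print(s["ee_pos"].round(4),s["opening"],s["ft_force"].round(1))
p,d,W=look("t4",dict(a=(.598,.09,-90),c=(.591,-.1,88)))
im=rect("top",p,.046,.38,.74,-.35,.23,1370);cv2.imwrite("pics/r4.png",im[:,:,::-1])
E
```

```text
[ 0.5874 -0.4261  0.161 ] 0.04716545243513725 [-1.1  0.2 -0.5]
a [594.9  88.4 -87.5] 202.9 31.21 -105:23 -100:22 -95:None -90:48 -85:50 -80:50 -75:51 -70:50 -65:48 -60:50 -55:51 -50:49 -45:50 -40:48 -35:49 -30:26 -25:7 -20:8 -15:7 -10:10 -5:None 0:49 5:49 10:48 15:49 20:49 25:47 30:49 35:49 40:49 45:49 50:50 55:48 60:23 65:9 70:8 75:8 80:7 85:10 90:11 95:13 100:None 105:52
c [596.9 -94.1  86.2] 201.3 11.41 -105:1 -100:19 -95:11 -90:10 -85:7 -80:8 -75:7 -70:50 -65:48 -60:50 -55:49 -50:50 -45:51 -40:50 -35:50 -30:51 -25:50 -20:51 -15:50 -10:10 -5:9 0:10 5:11 10:11 15:12 20:38 25:51 30:52 35:52 40:52 45:51 50:51 55:51 60:52 65:52 70:52 75:52 80:52 85:16 90:11 95:10 100:10 105:7
```

View pics/r4.png

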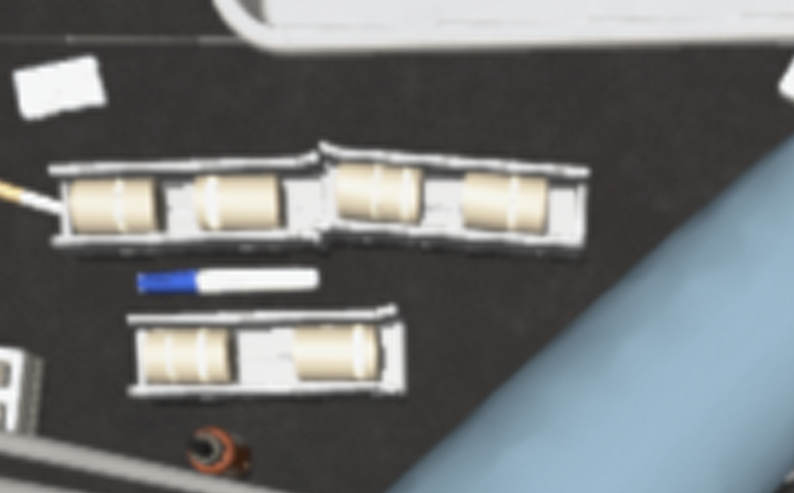

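a and c moved about 35 mm left together. Their mouths (col 322) are about 8 mm out of line laterally and slightly raised. I measure precisely, then pull c back and realign it.

```bash
cat >> h.py <<'E'
def near(W,x,y,yaw,hx=.099,hy=.036):
    c,s=np.cos(np.radians(yaw)),np.sin(np.radians(yaw));dx,dy=W[...,0]-x,W[...,1]-y
    V=W.copy();V[~((np.abs(dx*c+dy*s)<hx)&(np.abs(-dx*s+dy*c)<hy))]=np.nan;return V
def rfit(W,g,n=3,lohi=None):
    """robust: wall lines -> yaw+lateral, stop edge/mouth from floor profile left to caller"""
    x,y,yaw=g
    for _ in range(n):
        w=W.reshape(-1,3);w=w[(w[:,2]>.041)&(w[:,2]<.053)];c,s=np.cos(np.radians(yaw)),np.sin(np.radians(yaw))
        dx,dy=w[:,0]-x,w[:,1]-y;X=dx*c+dy*s;Y=-dx*s+dy*c
        lo,hi=lohi or (-.09,.075)
        k=[(X>lo)&(X<hi)&(sg*Y>.0215)&(sg*Y<.036) for sg in(1,-1)]
        A=np.vstack([np.c_[X[k[0]],np.ones(k[0].sum()),np.zeros(k[0].sum())],np.c_[X[k[1]],np.zeros(k[1].sum()),np.ones(k[1].sum())]])
        r=np.linalg.lstsq(A,np.r_[Y[k[0]],Y[k[1]]],rcond=None)[0]
        yaw+=np.degrees(r[0]);o=(r[1]+r[2])/2;x+=-s*o;y+=c*o
    # rear end: last wall points
    m=(np.abs(np.abs(Y)-.026)<.005)
    return np.array([x*1000,y*1000,yaw]),(r[1]-r[2])*1000,np.percentile(X[m&(np.abs(X)<.11)],[1,99])*1000
E
python3 - <<'E'
from h import *
W=cloud("top",np.load("t4.npz")["d"])
for n,g in dict(a=(.5949,.0915,-87.5),c=(.594,-.0995,86.8)).items():
    print(n,*[np.round(v,1) for v in rfit(W,g)])
# heights of wall tops by position for c and a lanes along y
w=W.reshape(-1,3);w=w[(np.abs(w[:,0]-.597)<.04)]
for y in np.arange(-.2,.2,.02):
    k=np.abs(w[:,1]-y)<.01;q=w[k];f=q[(np.abs(q[:,0]-.597)<.008)];print(round(y,2),"floor",np.round(np.percentile(f[:,2],10)*1000,1),"maxwall",*[np.round(np.percentile(q[(q[:,0]-.597)*s>.02][:,2],95)*1000,1) for s in(1,-1)])
E
```

```text
a [594.3  91.5 -88.3] 51.8 [-98.9 107.8]
c [596.4 -99.6  86. ] 51.9 [-95.  104.3]
-0.2 floor -2.3 maxwall 3.4 36.0
-0.18 floor 4.9 maxwall 46.9 47.3
-0.16 floor 11.0 maxwall 46.9 45.9
-0.14 floor 46.8 maxwall 48.0 47.3
-0.12 floor 49.1 maxwall 47.3 48.7
-0.1 floor 8.3 maxwall 49.0 48.3
-0.08 floor 8.1 maxwall 48.0 49.0
-0.06 floor 48.3 maxwall 48.9 50.8
-0.04 floor 47.6 maxwall 49.8 49.2
-0.02 floor 47.1 maxwall 50.3 49.7
-0.0 floor 7.1 maxwall 47.9 49.1
0.02 floor 6.0 maxwall 46.0 48.7
0.04 floor 45.8 maxwall 47.6 48.2
0.06 floor 46.9 maxwall 49.1 47.2
0.08 floor 46.6 maxwall 49.8 46.5
0.1 floor 5.5 maxwall 46.6 47.4
0.12 floor 7.6 maxwall 48.2 46.7
0.14 floor 46.5 maxwall 47.7 46.6
0.16 floor 46.1 maxwall 49.2 46.1
0.18 floor 45.9 maxwall 49.3 48.6
```

Request:
jog_arm(plan="0.002 0.08 0 -0.021; 0.004 0.16 0 -0.021; 0.006 0.24 0 -0.021; 0.009 0.32 0 -0.021; 0.012 0.4 0 -0.021", fingers=-1)

```text
t: 13.48
ee_pos: [0.5969, -0.1186, 0.162]
ee_rot: [-2.295, -2.144, -0.0]
ft_force: [0.8, 0.0, -0.0]
opening: 0.0902
grasp_force: 0.0
```

Request:
jog_arm(plan="0 0.033 0 0; 0 0.033 0 0; 0 0.033 0 0; 0 0.033 0 0; 0 0.033 0 0")

```text
t: 14.1
ee_pos: [0.5977, -0.0985, 0.1623]
ee_rot: [-2.299, -2.141, 0.0]
ft_force: [-0.4, -0.2, 0.2]
opening: 0.0934
grasp_force: 0.0
```

Request:
jog_arm(plan="-0.0017 0 -0.06 0; -0.0017 0 -0.12 0; -0.0017 0 -0.17 0; -0.0017 0 -0.195 0; -0.0017 0 -0.195 0")

```text
t: 14.72
ee_pos: [0.5958, -0.0977, 0.0151]
ee_rot: [-2.297, -2.14, 0.002]
ft_force: [0.2, -1.0, 0.9]
opening: 0.0938
grasp_force: 0.0
```

Request:
jog_arm(plan="0 0 0 0; 0 0 0 0; 0 0 0 0; 0 0 0 0; 0 0 0 0", fingers=1)

```text
t: 15.35
ee_pos: [0.5966, -0.0977, 0.0165]
ee_rot: [2.297, 2.143, -0.0]
ft_force: [-0.3, -0.6, 2.4]
opening: 0.0569
grasp_force: 29.9
```

Request:
jog_arm(plan="0 0 0 0; 0 -0.015 0 0; 0 -0.03 0 0; 0 -0.04 0 0; 0 -0.04 0 0")

```text
t: 15.98
ee_pos: [0.596, -0.1287, 0.0155]
ee_rot: [-2.299, -2.141, 0.001]
ft_force: [-0.3, -1.0, -4.3]
opening: 0.0567
grasp_force: 29.9
```

Request:
jog_arm(plan="0 0 0 0; 0 0 0 0; 0 0 0 0; 0 0 -0.002 0; 0 0 -0.003 0", fingers=-1)

```text
t: 16.6
ee_pos: [0.5965, -0.1275, 0.0137]
ee_rot: [-2.298, -2.143, 0.0]
ft_force: [0.8, 0.3, -0.1]
opening: 0.0936
grasp_force: 0.0
```

Request:
jog_arm(plan="0 0 0 0; 0 0 0 0; 0 0 0 0; 0 0 0 0; 0 0 0 0", fingers=1)

```text
t: 17.23
ee_pos: [0.5963, -0.1277, 0.0138]
ee_rot: [-2.297, -2.142, 0.0]
ft_force: [-0.8, 0.3, -0.0]
opening: 0.0566
grasp_force: 30.0
```

```bash
python3 - <<'E'
from h import *
s=env.state();print(s["ee_pos"].round(4),s["ee_rot"].round(4),s["ft_force"].round(1))
for n in("top","scene"):
    p,d=env.capture(n);np.savez("t5"+n,p=p,d=d);W=cloud(n,d)
    for g in((.5943,.0915,-88.3),):
        r=rfit(W,g);print(n,*[np.round(v,1) for v in r]);print(*["%d:%s"%t for t in profile(W,r[0])])
E
```

```text
[ 0.5963 -0.1277  0.0138] [-2.2975e+00 -2.1424e+00  4.0000e-04] [-0.8  0.3 -0. ]
top [594.3  91.5 -88.3] 51.9 [-99.9  58. ]
-105:None -100:24 -95:18 -90:46 -85:49 -80:48 -75:48 -70:49 -65:50 -60:50 -55:49 -50:50 -45:49 -40:50 -35:49 -30:33 -25:11 -20:9 -15:9 -10:11 -5:8 0:None 5:49 10:49 15:49 20:50 25:49 30:51 35:49 40:48 45:50 50:49 55:49 60:None 65:None 70:None 75:None 80:None 85:None 90:None 95:None 100:None 105:None
scene [590.7  91.4 -88.2] 52.5 [-99.1  93.2]
-105:-799 -100:-798 -95:-801 -90:-797 -85:-797 -80:-797 -75:-373 -70:-798 -65:50 -60:-793 -55:-795 -50:49 -45:-375 -40:-373 -35:-794 -30:42 -25:-379 -20:-798 -15:-797 -10:-801 -5:-797 0:-798 5:-795 10:-794 15:43 20:49 25:46 30:-795 35:-797 40:48 45:48 50:-794 55:47 60:42 65:-798 70:-795 75:-797 80:8 85:-799 90:1 95:-397 100:-795 105:-795
```

Request:
jog_arm(plan="0.002 0 0 0.02; 0.004 0 0 0.045; 0.006 0 0 0.0633; 0.006 0.006 0 0.0633; 0.006 0.012 0 0.0633")

```text
t: 17.95
ee_pos: [0.6013, -0.1187, 0.0138]
ee_rot: [2.188, 2.253, 0.0]
ft_force: [-0.6, -2.9, -0.5]
opening: 0.0568
grasp_force: 30.0
```

Request:
jog_arm(plan="0 0.004 0 0; 0 0.008 0 0; 0 0.012 0 0; 0 0.016 0 0; 0 0.016 0 0")

```text
t: 18.58
ee_pos: [0.601, -0.1061, 0.0138]
ee_rot: [-2.188, -2.254, -0.001]
ft_force: [-0.0, -0.6, -0.5]
opening: 0.0566
grasp_force: 30.0
```

Request:
jog_arm(plan="0 0.001 0 0; 0 0.002 0 0; 0 0.003 0 0; 0 0.004 0 0; 0 0.004 0 0")

```text
t: 19.2
ee_pos: [0.601, -0.1036, 0.0138]
ee_rot: [-2.188, -2.254, -0.0]
ft_force: [-0.0, -2.9, -0.3]
opening: 0.0568
grasp_force: 30.0
```

Request:
jog_arm(plan="0 0.001 0 0; 0 0.002 0 0; 0 0.002 0 0; 0 0.002 0 0; 0 0.002 0 0")

```text
t: 19.82
ee_pos: [0.601, -0.102, 0.0138]
ee_rot: [-2.188, -2.254, -0.0]
ft_force: [-0.1, -2.2, -0.2]
opening: 0.0567
grasp_force: 30.0
```

Request:
jog_arm(plan="0 0.001 0 0; 0 0.002 0 0; 0 0.003 0 0; 0 0.004 0 0; 0 0.004 0 0")

```text
t: 20.45
ee_pos: [0.601, -0.0994, 0.0138]
ee_rot: [2.188, 2.254, -0.001]
ft_force: [0.7, -4.4, -0.8]
opening: 0.0566
grasp_force: 30.0
```

```bash
python3 - <<'E'
from h import *
p,d=env.capture("scene");c=env.calibration("scene")
im=rect("scene",p,.046,.52,.68,-.12,.12,3000);cv2.imwrite("pics/s6.png",im[:,:,::-1])
p,d=env.capture("top");print(*[np.round(v,1) for v in rfit(cloud("top",d),(.5943,.0915,-88.3))])
E
```

```text
[594.5  91.5 -88. ] 52.0 [-100.8   22.3]
```

View pics/s6.png

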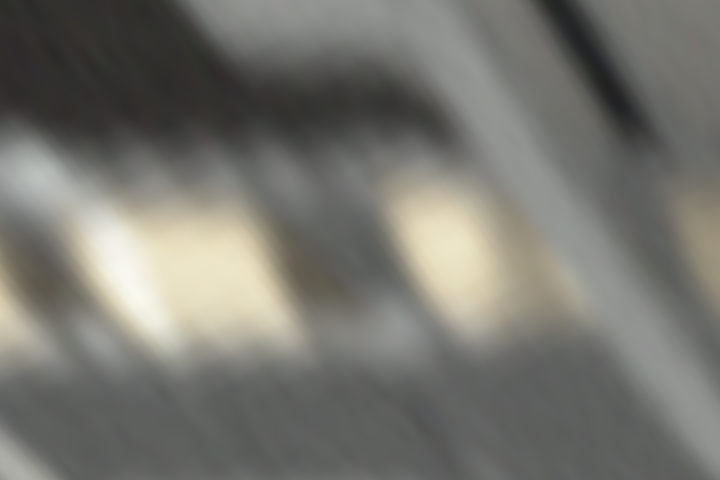

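The view is too smeared to help, but tray_a's rear edge moved about 1 mm in the last nudge, so the mouths touch. I release, back off and close the fingers clear of the tray.

Request:
jog_arm(plan="0 0 0 0; 0 0 0 0; 0 0 0 0; 0 0 0.06 0; 0 0 0.13 0", fingers=-1)

```text
t: 21.18
ee_pos: [0.5999, -0.0985, 0.1112]
ee_rot: [-2.186, -2.252, 0.001]
ft_force: [-0.5, -0.5, 1.0]
opening: 0.0938
grasp_force: 0.0
```

Request:
jog_arm(plan="0 -0.07 0.02 0; 0 -0.15 0.02 0; 0 -0.23 0.02 0; 0.004 -0.27 0.02 0; 0.004 -0.27 0.02 0", fingers=1)

```text
t: 21.8
ee_pos: [0.6037, -0.3034, 0.1262]
ee_rot: [-2.192, -2.251, -0.001]
ft_force: [0.5, 0.3, -1.2]
opening: 0.0474
grasp_force: 0.0
```

```bash
python3 - <<'E'
from h import *
p,d,W=look("t6",{})
s=env.state();print(s["ee_pos"].round(4),s["opening"])
for g in((.5945,.0925,-88.2),):
    r=rfit(W,g);print(*[np.round(v,1) for v in r]);print(*["%d:%s"%t for t in profile(W,r[0])])
r=rfit(W,(.601,-.0994,91.7),lohi=(.0,.08));print(*[np.round(v,1) for v in r]);print(*["%d:%s"%t for t in profile(W,np.array([601,-99.4,91.7]))])
E
```

```text
[ 0.6038 -0.3017  0.126 ] 0.043273761633200625
[594.4  92.5 -88.3] 52.0 [-99.1 107. ]
-105:None -100:22 -95:17 -90:None -85:48 -80:50 -75:50 -70:49 -65:49 -60:50 -55:48 -50:50 -45:50 -40:48 -35:49 -30:48 -25:23 -20:8 -15:8 -10:8 -5:8 0:None 5:48 10:50 15:51 20:49 25:50 30:50 35:48 40:49 45:49 50:50 55:49 60:49 65:10 70:7 75:8 80:7 85:9 90:7 95:1 100:7 105:6
[601.  -99.4  90.7] 52.4 [-57.5 109.1]
-105:None -100:None -95:None -90:None -85:None -80:None -75:None -70:None -65:None -60:None -55:None -50:None -45:None -40:None -35:48 -30:50 -25:49 -20:48 -15:48 -10:49 -5:8 0:9 5:9 10:8 15:8 20:7 25:48 30:47 35:50 40:49 45:48 50:48 55:49 60:47 65:49 70:49 75:48 80:48 85:None 90:7 95:9 100:4 105:9
```

Request:
jog_arm(plan="0 0.04 0 0; 0 0.09 0 0; 0 0.143 0 0; 0 0.143 0 0; 0 0.143 0 0", fingers=1)

```text
t: 22.48
ee_pos: [0.604, -0.1929, 0.1265]
ee_rot: [2.186, 2.256, -0.0]
ft_force: [-0.4, 0.0, 0.9]
opening: 0.0004
grasp_force: 0.0
```

```bash
python3 - <<'E'
from h import *
s=env.state();print(s["ee_pos"].round(4),s["opening"])
E
```

```text
[ 0.604  -0.1929  0.1265] 0.0004406693713713207
```

Request:
jog_arm(plan="0 0 -0.05 0; 0 0 -0.1 0; 0 0 -0.13 0; 0 0 -0.13 0; 0 0.015 -0.13 0")

```text
t: 23.1
ee_pos: [0.6051, -0.184, 0.0304]
ee_rot: [2.188, 2.251, 0.001]
ft_force: [0.4, -0.2, 2.0]
opening: 0.0004
grasp_force: 0.0
```

Request:
jog_arm(plan="-0.001 0.018 0 0; -0.002 0.036 0 0; -0.003 0.054 0 0; -0.003 0.072 0 0; -0.004 0.09 0 0")

```text
t: 23.72
ee_pos: [0.6017, -0.1157, 0.0299]
ee_rot: [2.186, 2.253, -0.001]
ft_force: [-0.1, -3.8, 2.8]
opening: 0.0009
grasp_force: 1.8
```

Request:
jog_arm(plan="0 0.012 0 0; 0 0.024 0 0; -0.001 0.036 0 0; -0.001 0.04 0 0; -0.001 0.04 0 0")

```text
t: 24.35
ee_pos: [0.6002, -0.0853, 0.0288]
ee_rot: [-2.188, -2.254, -0.0]
ft_force: [-0.3, -3.2, 1.4]
opening: 0.0003
grasp_force: 1.6
```

```bash
python3 - <<'E'
from h import *
p,d,W=look("t7",{})
s=env.state();print(s["ee_pos"].round(4),s["ft_force"].round(1))
r=rfit(W,(.5945,.0925,-88.2),lohi=(-.09,.04));print(*[np.round(v,1) for v in r]);print(*["%d:%s"%t for t in profile(W,r[0])])
E
```

```text
[ 0.6001 -0.0853  0.0287] [-0.7 -2.6  0.5]
[594.6  92.5 -88. ] 51.9 [-101.6   -0.8]
-105:18 -100:23 -95:21 -90:43 -85:50 -80:49 -75:50 -70:49 -65:51 -60:49 -55:49 -50:50 -45:50 -40:50 -35:50 -30:39 -25:32 -20:None -15:50 -10:48 -5:49 0:51 5:None 10:None 15:None 20:None 25:None 30:None 35:None 40:None 45:None 50:None 55:None 60:None 65:None 70:None 75:None 80:None 85:None 90:None 95:None 100:None 105:None
```

Request:
jog_arm(plan="0 0.003 0 0; 0 0.006 0 0; 0 0.0085 0 0; 0 0.0085 0 0; 0 0.0085 0 0")

```text
t: 25.02
ee_pos: [0.6001, -0.0793, 0.0287]
ee_rot: [-2.188, -2.254, 0.0]
ft_force: [-1.3, -4.7, 2.3]
opening: 0.0002
grasp_force: 2.1
```

Request:
jog_arm(plan="0 -0.02 0 0; 0 -0.02 0.06 0; 0 -0.06 0.12 0; 0 -0.14 0.13 0; 0 -0.22 0.13 0")

```text
t: 25.65
ee_pos: [0.6007, -0.2457, 0.1275]
ee_rot: [2.187, 2.254, 0.003]
ft_force: [-0.2, 0.1, 0.2]
opening: 0.0007
grasp_force: 0.0
```

Request:
jog_arm(plan="0 -0.06 0 0; 0 -0.12 0 0; 0 -0.12 0 0; 0 -0.12 0 0; 0 -0.12 0 0", fingers=-1)

```text
t: 26.28
ee_pos: [0.6003, -0.3327, 0.126]
ee_rot: [-2.186, -2.255, -0.001]
ft_force: [0.7, 1.0, 0.3]
opening: 0.0469
grasp_force: 0.0
```

```bash
cat >> h.py <<'E'
def cams(g,tag,**k):
    p,d,W=look(tag,{});r=rfit(W,g,**k);print(*[np.round(v,1) for v in r]);print(*["%d:%s"%t for t in profile(W,r[0])]);return p,d,W
E
python3 - <<'E'
from h import *
s=env.state();print(s["ee_pos"].round(4),s["ee_rot"].round(3))
p,d,W=cams((.5945,.0925,-88.2),"t8")
r=rfit(W,(.601,-.0994,91.7),lohi=(-.04,.08));print(*[np.round(v,1) for v in r]);print(*["%d:%s"%t for t in profile(W,np.array([601,-99.4,91.7]))])
E
```

```text
[ 0.6003 -0.3327  0.126 ] [-2.186e+00 -2.255e+00 -1.000e-03]
[594.4  92.5 -88.2] 52.1 [-98.7 109.7]
-105:None -100:22 -95:18 -90:None -85:50 -80:48 -75:50 -70:49 -65:49 -60:49 -55:48 -50:49 -45:50 -40:49 -35:49 -30:49 -25:43 -20:50 -15:50 -10:49 -5:49 0:49 5:49 10:50 15:49 20:48 25:51 30:48 35:49 40:49 45:47 50:49 55:47 60:49 65:48 70:50 75:47 80:47 85:49 90:50 95:49 100:50 105:48
[601.4 -99.4  91.4] 51.8 [-94.4 109.1]
-105:None -100:None -95:None -90:None -85:None -80:None -75:None -70:None -65:7 -60:11 -55:6 -50:8 -45:9 -40:9 -35:8 -30:9 -25:9 -20:8 -15:9 -10:7 -5:9 0:9 5:8 10:7 15:7 20:7 25:8 30:8 35:47 40:49 45:47 50:47 55:48 60:47 65:48 70:48 75:49 80:49 85:49 90:49 95:48 100:50 105:50
```

Request:
jog_arm(plan="0 0.08 0 0; 0 0.16 0 0; 0.001 0.24 0 0; 0.001 0.311 0 0; 0.001 0.311 -0.05 0", fingers=-1)

```text
t: 26.95
ee_pos: [0.6034, -0.0972, 0.092]
ee_rot: [2.177, 2.256, 0.006]
ft_force: [-0.7, -0.4, -0.5]
opening: 0.0939
grasp_force: 0.0
```

Request:
jog_arm(plan="0 0 -0.04 0; 0 0 -0.08 0; 0 0 -0.1 0; 0 0 -0.1 0; 0 0 -0.1 0")

```text
t: 27.58
ee_pos: [0.602, -0.1012, 0.0152]
ee_rot: [2.187, 2.253, 0.002]
ft_force: [0.4, 0.7, -0.3]
opening: 0.0937
grasp_force: 0.0
```

Request:
jog_arm(plan="0 0 0 0; 0 0 0 0; 0 0 0 0; 0 0 0 0; 0 0 0 0", fingers=1)

```text
t: 28.2
ee_pos: [0.6011, -0.101, 0.0139]
ee_rot: [2.188, 2.254, 0.0]
ft_force: [0.3, 1.0, 0.6]
opening: 0.0568
grasp_force: 30.0
```

Request:
jog_arm(plan="0 -0.008 0 0; 0 -0.025 0 0; 0 -0.05 0 0; -0.01 -0.075 0 0; -0.025 -0.095 0 -0.0055")

```text
t: 28.82
ee_pos: [0.5819, -0.1741, 0.0139]
ee_rot: [2.199, 2.242, 0.001]
ft_force: [2.4, 2.2, 1.8]
opening: 0.0568
grasp_force: 30.0
```

Request:
jog_arm(plan="-0.025 0 0 0; -0.055 0 0 0; -0.085 0 0 0; -0.11 0 0 0; -0.126 0 0 0")

```text
t: 29.45
ee_pos: [0.4866, -0.1732, 0.0139]
ee_rot: [2.199, 2.243, -0.0]
ft_force: [1.5, -0.5, -0.5]
opening: 0.0569
grasp_force: 30.0
```

```bash
python3 - <<'E'
from h import *
s=env.state();print(s["ee_pos"].round(4),s["ee_rot"].round(3),s["ft_force"].round(1))
p,d,W=cams((.484,.0391,-88.8),"t9",lohi=(-.09,.06))
r=rfit(W,(.5945,.0925,-88.2));print(*[np.round(v,1) for v in r]);print(*["%d:%s"%t for t in profile(W,r[0])])
r=rfit(W,(.4885,-.172,91.4),lohi=(-.09,.0));print(*[np.round(v,1) for v in r])
im=rect("top",p,.046,.38,.74,-.35,.23,1370);cv2.imwrite("pics/r9.png",im[:,:,::-1])
E
```

```text
[ 0.4866 -0.1732  0.0139] [ 2.199  2.243 -0.   ] [ 1.5 -0.5 -0.5]
[483.9  39.1 -88.7] 51.8 [-96.9  65.6]
-105:-1 -100:None -95:22 -90:None -85:49 -80:51 -75:49 -70:49 -65:50 -60:51 -55:50 -50:50 -45:51 -40:49 -35:49 -30:50 -25:21 -20:7 -15:9 -10:8 -5:9 0:9 5:7 10:10 15:10 20:None 25:48 30:48 35:49 40:50 45:51 50:51 55:49 60:47 65:None 70:None 75:None 80:None 85:None 90:None 95:None 100:None 105:None
[594.5  92.5 -88. ] 51.8 [-99.4  91.8]
-105:18 -100:21 -95:19 -90:None -85:50 -80:50 -75:50 -70:49 -65:50 -60:49 -55:50 -50:50 -45:48 -40:49 -35:49 -30:48 -25:34 -20:48 -15:49 -10:50 -5:49 0:50 5:50 10:49 15:49 20:49 25:50 30:49 35:47 40:49 45:48 50:51 55:50 60:48 65:47 70:49 75:49 80:48 85:49 90:49 95:50 100:18 105:-1
[ 486.4 -172.1   91.4] 52.9 [-96.3 -41.7]
```

View pics/r9.png

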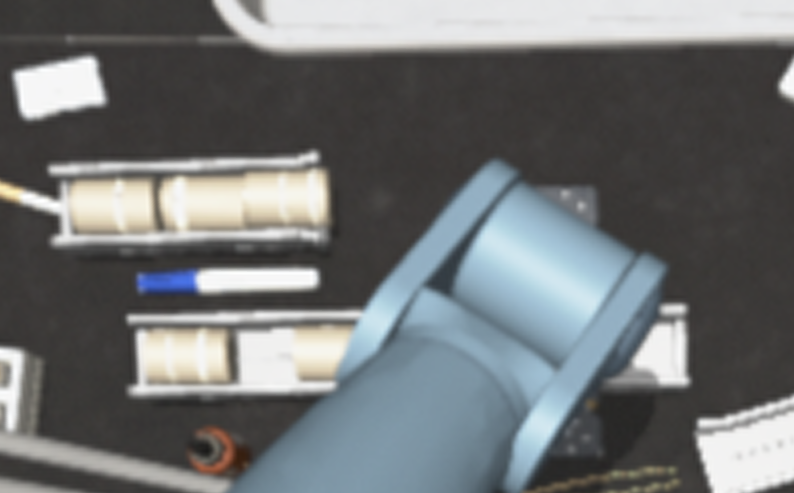

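tray_a now holds three pieces, with the outer one (col 329) barely past the mouth; I will nudge it in later. tray_c is in line with tray_b, so I butt it now.

Request:
jog_arm(plan="0.0024 0.004 0 0; 0.0024 0.009 0 0; 0.0024 0.014 0 0; 0.0024 0.019 0 0; 0.0024 0.0205 0 0")

```text
t: 30.12
ee_pos: [0.4899, -0.1572, 0.014]
ee_rot: [2.196, 2.245, -0.001]
ft_force: [0.2, -5.3, -0.1]
opening: 0.0571
grasp_force: 30.0
```

Request:
jog_arm(plan="0 0.001 0 0; 0 0.002 0 0; 0 0.003 0 0; 0 0.004 0 0; 0 0.004 0 0")

```text
t: 30.75
ee_pos: [0.4897, -0.1543, 0.0139]
ee_rot: [2.197, 2.244, -0.001]
ft_force: [0.3, -4.2, -0.2]
opening: 0.0566
grasp_force: 30.0
```

```bash
python3 - <<'E'
from h import *
p,d,W=cams((.484,.0391,-88.8),"t10",lohi=(-.09,.05))
E
```

```text
[484.3  39.1 -88.9] 51.8 [-99.7  43.8]
-105:None -100:23 -95:None -90:50 -85:49 -80:50 -75:51 -70:49 -65:50 -60:50 -55:50 -50:49 -45:50 -40:48 -35:48 -30:32 -25:8 -20:7 -15:10 -10:8 -5:9 0:8 5:8 10:8 15:None 20:48 25:49 30:49 35:50 40:None 45:None 50:None 55:None 60:None 65:None 70:None 75:None 80:None 85:None 90:None 95:None 100:None 105:None
```

```bash
python3 - <<'E'
from h import *
s=env.state();print(s["q"].round(3),s["ee_pos"].round(3))
W=cloud("top",np.load("t10.npz")["d"]).reshape(-1,3);q1=s["q"][0]
c,sn=np.cos(q1),np.sin(q1);R=W[:,0]*c+W[:,1]*sn;L=-W[:,0]*sn+W[:,1]*c
for r in np.arange(-.05,.62,.05):
    k=(np.abs(R-r)<.012)&(W[:,2]>.2)&(np.abs(L)<.25)
    if k.sum()>3:print(round(r,2),k.sum(),"L",np.percentile(L[k],[2,98]).round(3),"z",np.percentile(W[k,2],[2,50,98]).round(3))
E
```

```text
[-5.260e-01  1.980e-01  2.009e+00 -1.000e-03  9.340e-01 -5.470e-01] [ 0.49  -0.154  0.014]
0.05 913 L [-0.026  0.097] z [0.202 0.29  0.318]
0.1 770 L [0.201 0.246] z [0.51  0.568 0.606]
0.15 1558 L [0.065 0.195] z [0.626 0.679 0.693]
0.2 1985 L [0.064 0.157] z [0.579 0.629 0.647]
0.25 1414 L [0.065 0.156] z [0.531 0.578 0.598]
0.3 1304 L [0.065 0.245] z [0.339 0.524 0.548]
0.35 765 L [0.067 0.154] z [0.432 0.479 0.498]
0.4 682 L [0.059 0.168] z [0.36  0.421 0.445]
0.45 492 L [0.059 0.168] z [0.301 0.379 0.392]
0.5 611 L [0.05  0.169] z [0.312 0.332 0.352]
0.55 11 L [0.061 0.167] z [0.299 0.308 0.314]
```

The forearm would come within a centimetre of the lamp boom if I pushed to the mouth with closed fingers. Instead I turn the open gripper along the lane, so the leading finger reaches about 60 mm ahead of the TCP.

Request:
jog_arm(plan="0 0 0 0; 0 0 0 0; 0 0 0 0; 0 0 0.06 0; 0 0 0.13 0", fingers=-1)

```text
t: 31.42
ee_pos: [0.4885, -0.1531, 0.1113]
ee_rot: [-2.196, -2.242, 0.001]
ft_force: [0.8, -0.1, -0.1]
opening: 0.094
grasp_force: 0.0
```

Request:
jog_arm(plan="0 -0.02 0.02 -0.1; 0 -0.04 0.02 -0.21; 0 -0.06 0.02 -0.32; 0 -0.06 0.02 -0.43; 0 -0.06 0.02 -0.54")

```text
t: 32.05
ee_pos: [0.4893, -0.1987, 0.1261]
ee_rot: [-2.93, -1.132, 0.0]
ft_force: [-0.4, -1.0, 0.5]
opening: 0.094
grasp_force: 0.0
```

Request:
jog_arm(plan="0 0 0 -0.11; 0 0 0 -0.22; 0 0 0 -0.33; 0 0 0 -0.44; 0 0 0 -0.46")

```text
t: 32.67
ee_pos: [0.4894, -0.1986, 0.1261]
ee_rot: [-3.141, -0.033, 0.001]
ft_force: [-0.5, 0.3, 0.7]
opening: 0.0939
grasp_force: 0.0
```

```bash
python3 - <<'E'
from h import *
s=env.state();print(s["ee_pos"].round(4),s["ee_rot"].round(3),s["opening"])
p,d,W=cams((.484,.041,-88.8),"t11",lohi=(-.09,.06))
r=rfit(W,(.4897,-.1527,91.1),lohi=(-.05,.08));print(*[np.round(v,1) for v in r]);print(*["%d:%s"%t for t in profile(W,np.array([489.7,-152.7,91.1]))])
E
```

```text
[ 0.4894 -0.1986  0.1261] [-3.141e+00 -3.300e-02  1.000e-03] 0.0938905398462879
[484.3  41.  -88.8] 51.9 [-96.9  63.4]
-105:2 -100:20 -95:25 -90:None -85:49 -80:49 -75:48 -70:51 -65:49 -60:50 -55:49 -50:49 -45:49 -40:50 -35:49 -30:36 -25:9 -20:8 -15:7 -10:10 -5:9 0:9 5:8 10:7 15:None 20:45 25:49 30:48 35:49 40:50 45:50 50:48 55:49 60:50 65:None 70:None 75:None 80:None 85:None 90:None 95:None 100:None 105:None
[ 489.7 -152.7   91.1] 0.0 [-98.4 -80.7]
-105:431 -100:430 -95:436 -90:430 -85:437 -80:438 -75:439 -70:441 -65:442 -60:443 -55:444 -50:443 -45:444 -40:444 -35:444 -30:444 -25:443 -20:442 -15:440 -10:440 -5:437 0:434 5:429 10:444 15:463 20:466 25:466 30:471 35:None 40:None 45:None 50:None 55:None 60:None 65:None 70:None 75:None 80:None 85:None 90:None 95:None 100:None 105:None
```

Request:
jog_arm(plan="0 -0.008 -0.05 0; 0 -0.008 -0.1 0; 0 -0.008 -0.129 0; 0 -0.008 -0.129 0; 0 -0.008 -0.129 0")

```text
t: 33.35
ee_pos: [0.4902, -0.2053, 0.0306]
ee_rot: [3.141, 0.034, 0.002]
ft_force: [-0.4, -0.6, -0.4]
opening: 0.0942
grasp_force: 0.0
```

Request:
jog_arm(plan="0 0.012 0 0; 0 0.027 0 0; 0 0.042 0 0; 0 0.057 0 0; 0 0.072 0 0")

```text
t: 33.98
ee_pos: [0.4902, -0.1508, 0.0303]
ee_rot: [3.14, 0.033, 0.002]
ft_force: [0.3, -4.5, 2.9]
opening: 0.0936
grasp_force: 2.2
```

Request:
jog_arm(plan="-0.001 0.012 0 0; -0.001 0.024 0 0; -0.002 0.033 0 0; -0.002 0.038 0 0; -0.002 0.038 0 0")

```text
t: 34.6
ee_pos: [0.4875, -0.1217, 0.0291]
ee_rot: [-3.14, -0.033, 0.002]
ft_force: [0.1, -1.3, 1.1]
opening: 0.0938
grasp_force: 0.9
```

```bash
python3 - <<'E'
from h import *
s=env.state();print(s["ee_pos"].round(4),s["ee_rot"].round(3),s["opening"],s["ft_force"].round(1))
p,d,W=cams((.484,.041,-88.8),"t12",lohi=(-.09,.06))
E
```

```text
[ 0.4875 -0.1217  0.0291] [-3.14e+00 -3.30e-02  2.00e-03] 0.09379849929661867 [ 0.1 -1.3  1.1]
[484.6  41.  -88.5] 52.6 [-98.6   1.8]
-105:2 -100:20 -95:28 -90:46 -85:50 -80:49 -75:49 -70:50 -65:49 -60:49 -55:50 -50:49 -45:47 -40:49 -35:48 -30:45 -25:31 -20:47 -15:49 -10:50 -5:49 0:None 5:None 10:None 15:None 20:None 25:None 30:None 35:None 40:None 45:None 50:None 55:None 60:None 65:None 70:None 75:None 80:None 85:None 90:168 95:383 100:378 105:376
```

Request:
jog_arm(plan="0 0.002 0 0; 0 0.004 0 0; 0 0.006 0 0; 0 0.006 0 0; 0 0.006 0 0")

```text
t: 35.28
ee_pos: [0.4877, -0.1174, 0.0293]
ee_rot: [-3.14, -0.033, 0.001]
ft_force: [0.3, 0.5, 0.0]
opening: 0.0941
grasp_force: 0.0
```

Request:
jog_arm(plan="0 -0.02 0 0; 0 -0.03 0.06 0; 0 -0.06 0.13 0; 0 -0.14 0.15 0.1; 0 -0.22 0.15 0.21")

```text
t: 35.9
ee_pos: [0.489, -0.286, 0.1448]
ee_rot: [3.088, 0.557, 0.005]
ft_force: [0.8, 0.1, -0.1]
opening: 0.094
grasp_force: 0.0
```

Request:
jog_arm(plan="0 -0.06 0 0.11; 0 -0.06 0 0.22; 0 -0.06 0 0.33; 0 -0.06 0 0.44; 0 -0.06 0 0.55")

```text
t: 36.52
ee_pos: [0.4877, -0.3287, 0.142]
ee_rot: [-2.575, -1.799, -0.0]
ft_force: [0.4, -0.0, 0.3]
opening: 0.0941
grasp_force: 0.0
```

```bash
python3 - <<'E'
from h import *
s=env.state();print(s["ee_pos"].round(4),s["ee_rot"].round(3),s["opening"],s["ft_force"].round(1))
p,d,W=cams((.484,.041,-88.8),"t13")
r=rfit(W,(.4897,-.1527,91.1),lohi=(-.05,.08));print("c",*[np.round(v,1) for v in r]);print(*["%d:%s"%t for t in profile(W,r[0])])
r=rfit(W,(.5945,.0925,-88.2));print("a",*[np.round(v,1) for v in r]);print(*["%d:%s"%t for t in profile(W,r[0])])
r=rfit(W,(.4309,-.3809,106.5));print("e",*[np.round(v,1) for v in r])
im=rect("top",p,.046,.38,.74,-.35,.23,1370);cv2.imwrite("pics/r13.png",im[:,:,::-1])
E
```

```text
[ 0.4877 -0.3287  0.142 ] [-2.575 -1.799 -0.   ] 0.09412375726432184 [ 0.4 -0.   0.3]
[484.1  41.  -89.1] 51.8 [-97.9 107.1]
-105:1 -100:23 -95:24 -90:45 -85:50 -80:49 -75:48 -70:49 -65:49 -60:49 -55:50 -50:50 -45:49 -40:50 -35:49 -30:48 -25:38 -20:49 -15:49 -10:50 -5:48 0:49 5:51 10:50 15:48 20:49 25:50 30:50 35:48 40:49 45:49 50:48 55:50 60:48 65:48 70:49 75:49 80:48 85:50 90:47 95:41 100:8 105:6
c [ 490.2 -152.7   90.4] 51.5 [-53.2 108.5]
-105:482 -100:485 -95:487 -90:488 -85:None -80:None -75:None -70:None -65:None -60:None -55:5 -50:5 -45:6 -40:8 -35:8 -30:7 -25:9 -20:8 -15:7 -10:7 -5:7 0:7 5:8 10:8 15:8 20:8 25:9 30:7 35:9 40:8 45:8 50:6 55:7 60:9 65:8 70:8 75:8 80:6 85:6 90:7 95:9 100:43 105:47
a [594.3  92.5 -88.1] 51.8 [-99.7  93.1]
-105:None -100:21 -95:18 -90:None -85:49 -80:49 -75:50 -70:50 -65:49 -60:49 -55:50 -50:52 -45:49 -40:50 -35:50 -30:49 -25:36 -20:48 -15:48 -10:50 -5:50 0:49 5:48 10:50 15:50 20:48 25:50 30:50 35:49 40:49 45:49 50:48 55:50 60:49 65:49 70:49 75:49 80:48 85:49 90:48 95:51 100:20 105:-1
e [ 430.8 -380.9  106.6] 51.8 [-96.5  70. ]
```

View pics/r13.png

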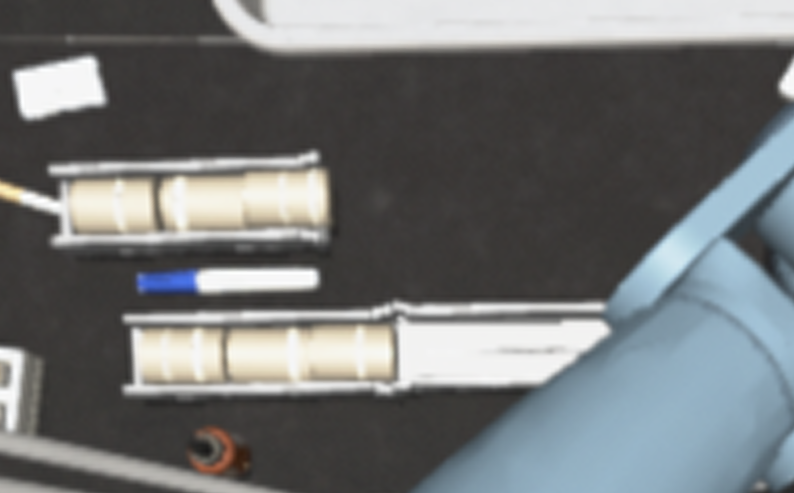

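tray_b's three pieces are in, with the outer face at local 96 (col 393). tray_a's outer piece sits at the mouth limit and will be nudged after stacking. tray_c is empty, so I grip it.

Request:
jog_arm(plan="0.001 0.06 0 0.08; 0.002 0.12 0 0.16; 0.003 0.18 0 0.232; 0.003 0.235 0 0.232; 0.003 0.235 0 0.232")

```text
t: 37.2
ee_pos: [0.49, -0.15, 0.1419]
ee_rot: [-2.211, -2.231, -0.0]
ft_force: [-0.3, -0.7, 0.0]
opening: 0.0938
grasp_force: 0.0
```

Request:
jog_arm(plan="0 0 -0.06 0; 0 0 -0.12 0; 0 0 -0.171 0; 0 0 -0.171 0; 0 0 -0.171 0")

```text
t: 37.83
ee_pos: [0.4913, -0.153, 0.0152]
ee_rot: [2.212, 2.227, 0.001]
ft_force: [0.5, -0.7, 0.3]
opening: 0.0936
grasp_force: 0.0
```

Request:
jog_arm(plan="0 0 0 0; 0 0 0 0; 0 0 0 0; 0 0 0 0; 0 0 0 0", fingers=1)

```text
t: 38.45
ee_pos: [0.4903, -0.1516, 0.0141]
ee_rot: [-2.212, -2.231, 0.0]
ft_force: [-0.6, 0.6, 2.3]
opening: 0.0567
grasp_force: 30.0
```

Request:
jog_arm(plan="0 -0.015 0 0; 0 -0.025 0.03 0; 0 -0.03 0.08 0; -0.01 -0.06 0.13 0.05; -0.025 -0.11 0.13 0.1")

```text
t: 39.08
ee_pos: [0.4731, -0.236, 0.1144]
ee_rot: [2.021, 2.397, -0.0]
ft_force: [0.4, -0.3, -2.1]
opening: 0.0566
grasp_force: 30.0
```

Request:
jog_arm(plan="-0.015 -0.06 0 0.05; -0.03 -0.12 0 0.079; -0.045 -0.17 0 0.079; -0.0543 -0.1957 0 0.079; -0.0543 -0.1957 0 0.079")

```text
t: 39.7
ee_pos: [0.4302, -0.3814, 0.1108]
ee_rot: [-1.88, -2.516, -0.001]
ft_force: [0.1, 0.2, -2.2]
opening: 0.0567
grasp_force: 30.0
```

Request:
jog_arm(plan="0 0 0 0; 0 0 0 0; 0 0 -0.01 0; 0 0 -0.02 0; 0 0 -0.03 0")

```text
t: 40.33
ee_pos: [0.4307, -0.3805, 0.088]
ee_rot: [-1.877, -2.518, -0.0]
ft_force: [0.6, 0.2, -2.0]
opening: 0.0568
grasp_force: 30.0
```

Request:
jog_arm(plan="0 0 -0.012 0; 0 0 -0.024 0; 0 0 -0.034 0; 0 0 -0.038 0; 0 0 -0.042 0")

```text
t: 40.95
ee_pos: [0.4309, -0.3811, 0.0573]
ee_rot: [1.878, 2.518, -0.0]
ft_force: [-0.7, -0.2, -1.2]
opening: 0.0567
grasp_force: 30.0
```

Request:
jog_arm(plan="0 0 -0.001 0; 0 0 -0.002 0; 0 0 -0.002 0; 0 0 -0.002 0; 0 0 -0.002 0")

```text
t: 41.58
ee_pos: [0.431, -0.3811, 0.0561]
ee_rot: [1.878, 2.518, -0.0]
ft_force: [-0.7, -0.5, -0.5]
opening: 0.057
grasp_force: 30.0
```

Force has fallen to about zero at exactly the seated height. I release, rise, move off towards tray_a and check the stack.

Request:
jog_arm(plan="0 0 0 0; 0 0 0 0; 0 0 0 0; 0 0 0.06 0; 0 0 0.13 0", fingers=-1)

```text
t: 42.2
ee_pos: [0.4301, -0.3801, 0.1533]
ee_rot: [-1.876, -2.516, -0.001]
ft_force: [0.1, -0.4, -0.1]
opening: 0.0944
grasp_force: 0.0
```

Request:
jog_arm(plan="0.02 0.05 0 0.11; 0.05 0.11 0 0.22; 0.08 0.17 0 0.33; 0.11 0.23 0 0.44; 0.14 0.29 0 0.55")

```text
t: 42.82
ee_pos: [0.5364, -0.1619, 0.1535]
ee_rot: [0.642, 3.075, -0.0]
ft_force: [-0.1, 0.5, 0.2]
opening: 0.0939
grasp_force: 0.0
```

Request:
jog_arm(plan="0.04 0.02 0 0.11; 0.08 0.03 -0.04 0.22; 0.08 0.03 -0.08 0.282; 0.08 0.03 -0.1 0.282; 0.08 0.03 -0.1 0.282")

```text
t: 43.45
ee_pos: [0.5949, -0.1407, 0.0773]
ee_rot: [0.037, -3.139, -0.002]
ft_force: [-0.6, -0.4, 0.8]
opening: 0.0939
grasp_force: 0.0
```

```bash
python3 - <<'E'
from h import *
s=env.state();print(s["ee_pos"].round(4),s["ee_rot"].round(3),s["opening"],s["ft_force"].round(1))
p,d,W=look("t14",{});V=W.copy();V[...,2]-=.042
r=rfit(V,(.4309,-.3809,106.6));print("c",*[np.round(v,1) for v in r]);print(*["%d:%s"%t for t in profile(W,r[0])])
r=rfit(W,(.5945,.0925,-88.2));print("a",*[np.round(v,1) for v in r])
im=rect("top",p,.088,.3,.62,-.56,-.0,1400);cv2.imwrite("pics/r14.png",im[:,:,::-1])
E
```

```text
[ 0.5949 -0.1407  0.0773] [ 3.700e-02 -3.139e+00 -2.000e-03] 0.09387775592075338 [-0.6 -0.4  0.8]
c [ 432.2 -380.5  107. ] 51.9 [-97.1  93.2]
-105:None -100:63 -95:54 -90:49 -85:49 -80:49 -75:50 -70:49 -65:47 -60:50 -55:50 -50:48 -45:48 -40:50 -35:50 -30:49 -25:49 -20:50 -15:48 -10:49 -5:48 0:48 5:47 10:49 15:50 20:49 25:48 30:49 35:48 40:50 45:49 50:48 55:49 60:48 65:50 70:49 75:48 80:49 85:49 90:47 95:8 100:-1 105:-1
a [594.3  92.5 -88.2] 52.0 [-99.8  52.6]
```

The stack is level and seated: tray_c's floor reads 49 mm and it lies within 2 mm of tray_e. Now I nudge tray_a's outer piece in by about 5 mm.

Request:
jog_arm(plan="0.004 0 -0.03 0; 0.004 0.01 -0.064 0; 0.004 0.035 -0.064 0; 0.004 0.06 -0.064 0; 0.004 0.08 -0.064 0")

```text
t: 44.12
ee_pos: [0.5999, -0.0796, 0.0321]
ee_rot: [-0.041, 3.139, -0.001]
ft_force: [-0.3, -0.7, 0.1]
opening: 0.0941
grasp_force: 0.0
```

Request:
jog_arm(plan="0 0.006 0 0; 0 0.012 0 0; 0 0.018 0 0; 0 0.0225 0 0; 0 0.0225 0 0")

```text
t: 44.75
ee_pos: [0.599, -0.0646, 0.0306]
ee_rot: [-0.04, 3.141, -0.001]
ft_force: [-1.1, -3.6, 2.9]
opening: 0.0938
grasp_force: 1.9
```

```bash
python3 - <<'E'
from h import *
s=env.state();print(s["ee_pos"].round(4),s["ft_force"].round(1))
p,d,W=cams((.5945,.0925,-88.2),"t15")
E
```

```text
[ 0.599  -0.0646  0.0306] [-1.1 -3.6  2.9]
[592.9  92.5 -89.2] 52.5 [-101.1  -28.3]
-105:None -100:23 -95:18 -90:None -85:49 -80:50 -75:50 -70:49 -65:49 -60:49 -55:50 -50:49 -45:49 -40:50 -35:50 -30:49 -25:None -20:None -15:None -10:None -5:None 0:None 5:None 10:None 15:None 20:None 25:None 30:None 35:None 40:None 45:None 50:None 55:None 60:None 65:None 70:None 75:None 80:None 85:None 90:377 95:374 100:373 105:371
```

Contact is made (−3.6 N) and the piece has moved about 4 mm. I withdraw and inspect everything.

Request:
jog_arm(plan="0 -0.03 0 0; 0 -0.05 0.05 0; 0 -0.1 0.12 0; 0 -0.18 0.16 0; 0 -0.26 0.16 0")

```text
t: 45.42
ee_pos: [0.6002, -0.2587, 0.1536]
ee_rot: [-0.041, 3.136, -0.004]
ft_force: [0.7, 0.5, 0.0]
opening: 0.0942
grasp_force: 0.0
```

Request:
jog_arm(plan="0 -0.06 0.02 0; 0 -0.12 0.04 0; 0 -0.16 0.04 0; 0 -0.16 0.04 0; 0 -0.16 0.04 0")

```text
t: 46.05
ee_pos: [0.5984, -0.3752, 0.1793]
ee_rot: [0.04, -3.141, -0.003]
ft_force: [-0.2, 0.3, -0.6]
opening: 0.0936
grasp_force: 0.0
```

```bash
python3 - <<'E'
from h import *
s=env.state();print(s["ee_pos"].round(4),s["ft_force"].round(1))
p,d,W=cams((.5945,.0925,-88.2),"t16")
r=rfit(W,(.484,.041,-88.8));print("b",*[np.round(v,1) for v in r]);print(*["%d:%s"%t for t in profile(W,r[0])])
V=W.copy();V[...,2]-=.042
print("c",*[np.round(v,1) for v in rfit(V,(.4309,-.3809,106.6))])
im=rect("top",p,.046,.3,.72,-.5,.2,1140);cv2.imwrite("pics/r16.png",im[:,:,::-1])
E
```

```text
[ 0.5984 -0.3752  0.1793] [-0.2  0.3 -0.6]
[594.4  92.5 -88.2] 51.6 [-99.5  91.2]
-105:None -100:24 -95:16 -90:None -85:49 -80:50 -75:50 -70:50 -65:51 -60:49 -55:49 -50:50 -45:49 -40:50 -35:51 -30:47 -25:45 -20:48 -15:50 -10:50 -5:49 0:50 5:47 10:49 15:50 20:47 25:50 30:49 35:48 40:50 45:49 50:48 55:49 60:48 65:48 70:49 75:49 80:48 85:50 90:48 95:26 100:0 105:-1
b [484.1  41.  -89. ] 51.9 [-97.6  92.6]
-105:2 -100:21 -95:25 -90:48 -85:49 -80:48 -75:49 -70:49 -65:49 -60:48 -55:49 -50:49 -45:49 -40:49 -35:49 -30:46 -25:43 -20:49 -15:48 -10:50 -5:50 0:49 5:49 10:50 15:49 20:51 25:49 30:48 35:50 40:50 45:50 50:48 55:49 60:49 65:47 70:49 75:48 80:49 85:50 90:50 95:41 100:1 105:-1
c [ 432.3 -380.5  107. ] 51.9 [-97.5  91.2]
```

View pics/r16.png

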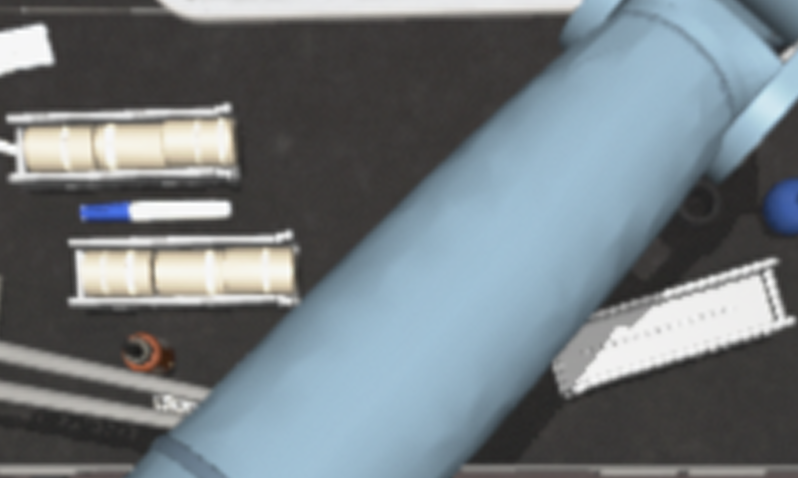

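The picture shows three pieces wholly inside each of tray_a (125,145) and tray_b (185,270). tray_c is stacked square on tray_e (675,325), and the dropper and the other bystanders I can see are where they were. The arm touches nothing, so I hand in.

```bash
python3 -c "
from plant import env
print(env.job_done())"
```

```text
the job is handed in; nothing more can be done
None
```

The job is handed in at about 46 s with no verdict returned: tray_a and tray_b each hold three pieces inside the mouth and tray_c sits level on tray_e within 2 mm, though an early mis-grip slid tray_a about 35 mm along the bench, and I did not re-measure the bystanders at the end.

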